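# Lay each swing-top bottle in its own cradle

## Task

Lay the two swing-top bottles on their sides, each in the dark wooden cradle made for its size, with the foot pushed right up against the end board and the stopper sticking out of the open end. Lower them gently and don't let them fall or knock - it's glass - and leave the jar, cans, tin, opener and mug where they are.

Things in the scene. Friction and masses are not known exactly. Their poses are not given: they have to be found in the camera images.
- large_bottle: The larger brown glass swing-top bottle, upright at start: 68 mm diameter, 215 mm tall, 300 to 480 g, centre of mass about 76 mm above its foot. Straight body to 115 mm, shoulder to 146, straight 28 mm thick neck from 146 to 190, then lip and stopper at most 37 mm wide. Origin: centre of its foot; z along its axis to the stopper. Round: yaw means nothing.
- large_bottle_neck (a point): Point on the axis of the larger bottle in the middle of its neck, 168 mm from the foot; axes as the bottle's.
- small_bottle: The smaller brown glass swing-top bottle, upright at start: 52 mm diameter, 189 mm tall, 190 to 300 g, centre of mass about 71 mm above its foot. Straight body to 94 mm, shoulder to 120, straight 28 mm thick neck from 120 to 164, then lip and stopper at most 37 mm wide. Origin: centre of its foot; z along its axis to the stopper. Round: yaw means nothing.
- small_bottle_neck (a point): Point on the axis of the smaller bottle in the middle of its neck, 142 mm from the foot; axes as the bottle's.
- wide_cradle: The wider dark wooden cradle, fixed, for the larger bottle: a trough 112 mm long, 72 mm clear between 22 mm high rails with flared tops (36 mm above trough floor), 112 mm wide overall, floor 18 mm above the platform with two 5 mm half-round rests along it. A 68 mm high end board closes its +x end; at the open -x end shoulder and neck stick out freely. Origin: underside, mid-length; x along the trough to the end board, z up.
- wide_cradle_seat (a point): Where the centre of the larger bottle's foot belongs: on the inner face of the end board, 56 mm from the cradle's origin along x, 53 mm above the platform. Axes as the cradle's; the bottle lies from here towards -x.
- narrow_cradle: The narrower dark wooden cradle, fixed, for the smaller bottle: a trough 92 mm long, 56 mm clear between 22 mm high rails with flared tops (36 mm above trough floor), 96 mm wide overall, floor 18 mm above the platform with two 5 mm half-round rests along it. A 52 mm high end board closes its +x end; at the open -x end shoulder and neck stick out freely. Origin: underside, mid-length; x along the trough to the end board, z up.
- narrow_cradle_seat (a point): Where the centre of the smaller bottle's foot belongs: on the inner face of the end board, 46 mm from the cradle's origin along x, 46 mm above the platform. Axes as the cradle's; the bottle lies from here towards -x.
- jar: Bystander: clear glass jar, open, 86 mm wide, 120 mm tall. Origin: centre of its underside.
- can_a: Bystander: empty drink can, 66 mm wide, 115 mm tall, upright. Origin: centre of its underside.
- can_b: Bystander: a second such can.
- spice_tin: Bystander: steel tin, 60 mm wide, 70 mm tall. Origin: centre of its underside.
- opener: Bystander: flat bottle opener lying on the platform, about 120 mm long, 8 mm thick. Origin: underside, middle of its wooden handle; x towards its steel head.
- mug: Bystander: white mug, 80 mm wide, 90 mm tall, handle at its +y. Origin: centre of its underside.

How it is judged:
By the outcome, as a careful person would: the job done as asked, in the order asked, and still so for the second after the job is handed in, with the robot touching nothing.
It also fails if it takes over 72 s, if anything falls off the work surface, if the arm or the gripper's body presses on something with over 40 N, if the wrist force passes 120 N, or if a joint passes its speed limit or range.

## Robot

A 7-joint arm with a two-finger parallel gripper is mounted at the origin on the work surface. World frame = base frame: x ahead of the robot, y to its left, z up, the work surface at z = 0. Lengths are in m, angles in rad, forces in N, time in s.
With the tool pointing down it reaches from about 0.425 to 0.875 m from the base axis. Payload 4.7 kg.
Tool frame: the origin (TCP) lies on the centre line of the jaws, within the pads' length; the fingertips stand 19 mm ahead of it and the grasp point (between the pads) is the TCP (ctrl.nose_length is the distance from the TCP to the fingertips, in m); z points along the fingers, x is the direction in which the jaws open and shut, and the axes are right-handed (so a half turn about z gives the same grasp; the last joint's range is limited). The gripper opens to 87 mm and grips with 3 to 60 N. Pads are 19 mm wide; open, the fingers measure 117 mm over their backs; the gripper's body (75 mm by 190 mm) begins 51 mm behind the grasp point.
Start: joints at [-1.281, 0.321, -0.07, 1.45, 0.023, 1.371, -0.057], TCP at [0.177, 0.625, 0.242] pointing down, gripper open.
Joint ranges: [-2.86, 2.86], [-0.3, 2.09], [-1.38, 1.24], [0.06, 2.45], [-1.56, 4.7], [0.09, 2.05], [-2.69, 2.69]. Speed limits (rad/s): [2.57, 2.57, 3.14, 3.14, 3.14, 3.14, 3.14].

## Interface

Orientations are given as a rotation vector (axis times angle).
In Python, from bench import ctrl gives the robot as it stands. The module is installed in compiled form; this text tells all that it offers.
- The arm moves only by the shell command python3 -m crank 'ROWS' [OPENING] [FORCE]. ROWS is a JSON object of lists of equal length, an entry for each row: "dp": the shift along the tool's x, y, z in cm, a list of three; "delta_rot": the turn, a rotation vector about the tool's x, y, z in rad, a list of three. In form: {"dp": [[x, y, z], ...], "delta_rot": [[rx, ry, rz], ...]}. A call has exactly 8 rows; each row shifts and turns the commanded pose from where the row before left it, along the tool's axes as they then stand; what a row does not reach is not made up. A row lasts 1/10 s, in which the tool goes at most 50 mm and 8.59 degrees, less where a joint would pass 70% of its speed; a pose out of reach is approached as far as the arm can. A call with a gripper value outside its range is refused whole. OPENING is the finger opening in cm, from 0 to 8.7, set as the call begins (- or left out, the last holds). The fingers move at their own pace and stop on an object; FORCE is the grip in N (left out, the last holds). Time passes only in rows, so rows that do not move let the fingers close, or fill a call up. It gives the time, the measured TCP pose, the force and the opening at its end, in the units of the state.
- ctrl.get_state(): the state, without advancing time (a new reading comes with each control period).
- ctrl.get_image(name): name is "scene" or "top" or "wrist"; returns the picture (420x560x3 uint8, blue, green, red); there is no depth.
- ctrl.camera_info(name): a dict with "camera_matrix" (3x3 intrinsics, pixels), "D" ([k1, k2, p1, p2, k3] as OpenCV has them; the pictures are not rectified), "xyz" and "orientation" of the camera in the world. Camera axes: x right, y down, z forward; pixel columns grow to the right and rows downward; lengths in m; the calibration is good to about 2 mm. A picture is of the moment at which its call begins: read the wrist's pose just before it. camera_info takes no time and is no camera call; for the wrist camera it gives the pose at the moment of the call.
- ctrl.close_job(): hands the job in, once; it reports no verdict.
The state is a dict: "time": time; "joint_positions": joint angles; "qd": joint speeds; "joint_torque": joint torques, N m; "position": TCP position; "tool_rot": TCP orientation; "ft_force": force on the tool from outside, world axes, zero at the start; "torque": the same for the moment, N m; "grip_width": opening from 0.0 (shut) to 1.0 (fully open).
Only numpy, scipy, OpenCV 4.12 (cv2) and the standard library are available. Lean on these libraries where they do the work, as an engineer would, in place of code of your own. Each camera call takes 0.05 s, during which the arm holds its last target.

## Working session

There is one attempt and no reset: what is moved stays moved. The work goes in short steps, Python scripts to look and compute and a shell command to move; the robot and the scene stay as the last step left them, time stands still between calls to the robot, and variables do not carry over. Pictures are saved under pics/ and viewed, and the job is handed in when it is done.

```bash
mkdir -p pics; ls; python3 - <<'E'
from bench import ctrl
import cv2, json
print(ctrl.get_state())
for n in ("scene","top","wrist"):
    i=ctrl.camera_info(n); print(n,i)
    cv2.imwrite(f"pics/{n}0.png",ctrl.get_image(n))
print(ctrl.nose_length)
E
```

```text
pics
{'time': 0.0, 'joint_positions': array([-1.28087044,  0.32178157, -0.07009551,  1.45166652,  0.0226137 ,
        1.37078062, -0.0568964 ]), 'qd': array([ 0.00023078, -0.00075133,  0.00035555,  0.0004386 ,  0.00062083,
        0.00057055,  0.000523  ]), 'joint_torque': array([ 1.20067557e-04, -4.91280556e+01, -4.03627893e-01, -3.12526309e+01,
       -6.38738740e-02,  4.40305879e-02,  1.84539495e-04]), 'position': array([0.17692775, 0.62492864, 0.24049272]), 'tool_rot': array([ 2.50474271e+00,  1.89428871e+00, -2.20956103e-03]), 'ft_force': array([-0.04996799,  0.41768953,  0.23091376]), 'torque': array([-0.04752769,  0.0115185 , -0.03444062]), 'grip_width': 1.0029699673893493}
scene {'camera_matrix': array([[456.15593521,   0.        , 272.65598735],
       [  0.        , 456.15593521, 216.42761456],
       [  0.        ,   0.        ,   1.        ]]), 'D': array([-0.04348218,  0.        ,  0.        ,  0.        ,  0.        ]), 'xyz': array([ 1.24777681, -0.62221928,  0.6801232 ]), 'orientation': array([-1.95657722, -0.90981886,  0.52066629])}
top {'camera_matrix': array([[472.57168724,   0.        , 280.07943108],
       [  0.        , 472.57168724, 214.04460313],
       [  0.        ,   0.        ,   1.        ]]), 'D': array([0.00930559, 0.        , 0.        , 0.        , 0.        ]), 'xyz': array([ 0.28482067, -0.02372208,  1.41920646]), 'orientation': array([-2.09925852,  2.12466691, -0.21509923])}
wrist {'camera_matrix': array([[320.89289135,   0.        , 274.07545374],
       [  0.        , 320.89289135, 216.88659082],
       [  0.        ,   0.        ,   1.        ]]), 'D': array([-0.01414667,  0.        ,  0.        ,  0.        ,  0.        ]), 'xyz': array([0.1048309 , 0.64427156, 0.38407663]), 'orientation': array([2.32209881, 1.75830188, 0.23917566])}
0.019
```

View pics/scene0.png

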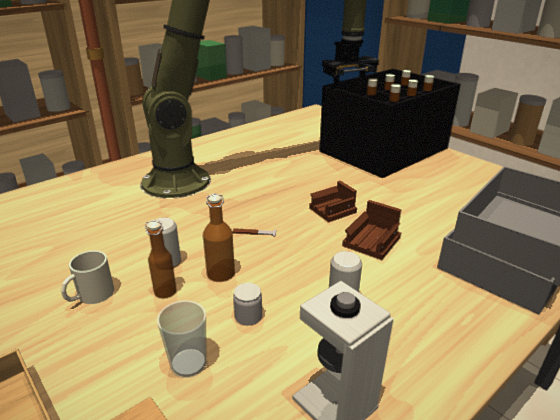

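View pics/top0.png

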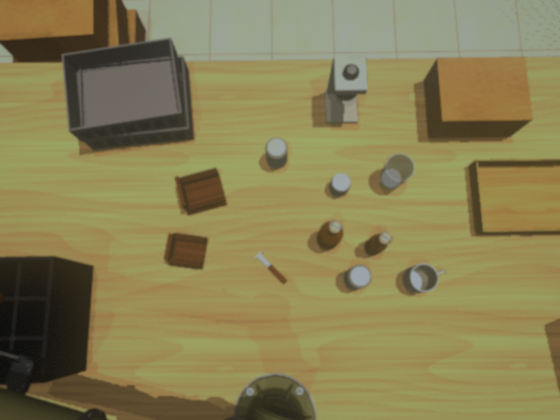

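View pics/wrist0.png

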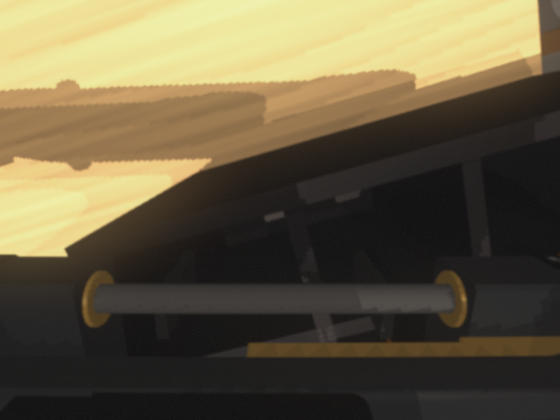

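```bash
cat > h.py <<'E'
import numpy as np, cv2
from bench import ctrl
from scipy.spatial.transform import Rotation as R
def ray(info,uv):
    p=cv2.undistortPoints(np.array([[uv]],float),info["camera_matrix"],info["D"])[0,0]
    d=R.from_rotvec(info["orientation"]).as_matrix()@np.array([p[0],p[1],1.0])
    return np.array(info["xyz"]),d
def onz(info,uv,z):
    o,d=ray(info,uv); return o+d*(z-o[2])/d[2]
def proj(info,P):
    Rm=R.from_rotvec(info["orientation"]).as_matrix()
    r=cv2.Rodrigues(Rm.T)[0]; t=-Rm.T@np.array(info["xyz"])
    return cv2.projectPoints(np.array(P,float).reshape(-1,1,3),r,t,info["camera_matrix"],info["D"])[0].reshape(-1,2)
def tri(i1,uv1,i2,uv2):
    o1,d1=ray(i1,uv1);o2,d2=ray(i2,uv2)
    s=np.linalg.lstsq(np.stack([d1,-d2],1),o2-o1,rcond=None)[0]
    a=o1+d1*s[0];b=o2+d2*s[1]; return (a+b)/2,np.linalg.norm(a-b)
E
python3 - <<'E'
import cv2
t=cv2.imread("pics/top0.png")
cv2.imwrite("pics/top_cr.png",cv2.resize(t[140:300,160:240],None,fx=3.6,fy=3.6,interpolation=cv2.INTER_CUBIC))
cv2.imwrite("pics/top_bt.png",cv2.resize(t[150:300,250:450],None,fx=4,fy=4,interpolation=cv2.INTER_CUBIC))
s=cv2.imread("pics/scene0.png")
cv2.imwrite("pics/sc_cr.png",cv2.resize(s[170:270,290:420],None,fx=6,fy=6,interpolation=cv2.INTER_CUBIC))
cv2.imwrite("pics/sc_bt.png",cv2.resize(s[180:310,130:290],None,fx=4.5,fy=4.5,interpolation=cv2.INTER_CUBIC))
E
```

```text
(no output)
```

View pics/top_cr.png

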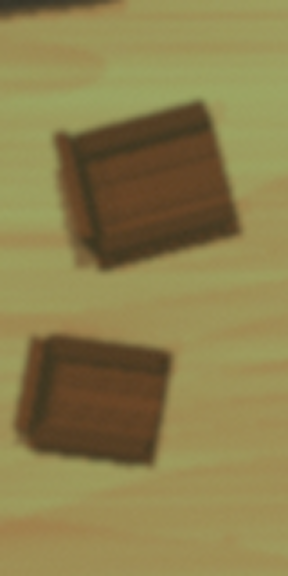

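View pics/top_bt.png

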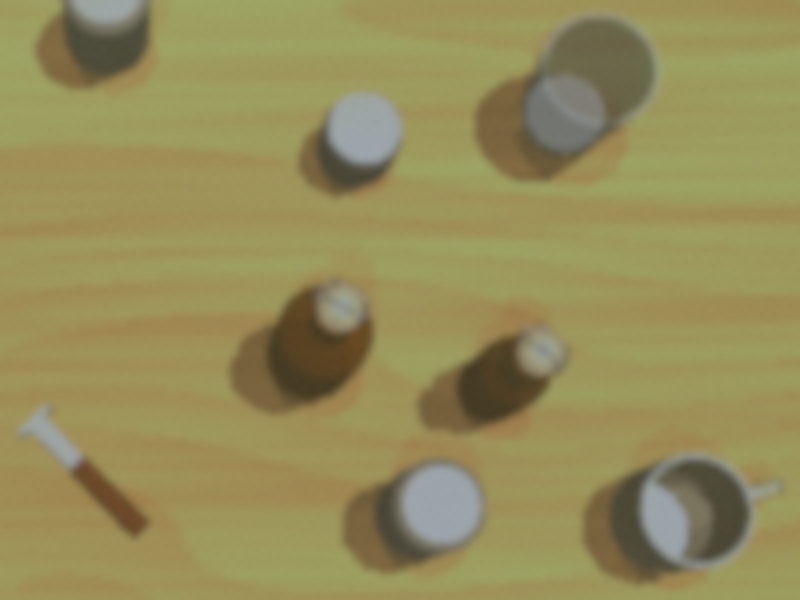

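View pics/sc_cr.png

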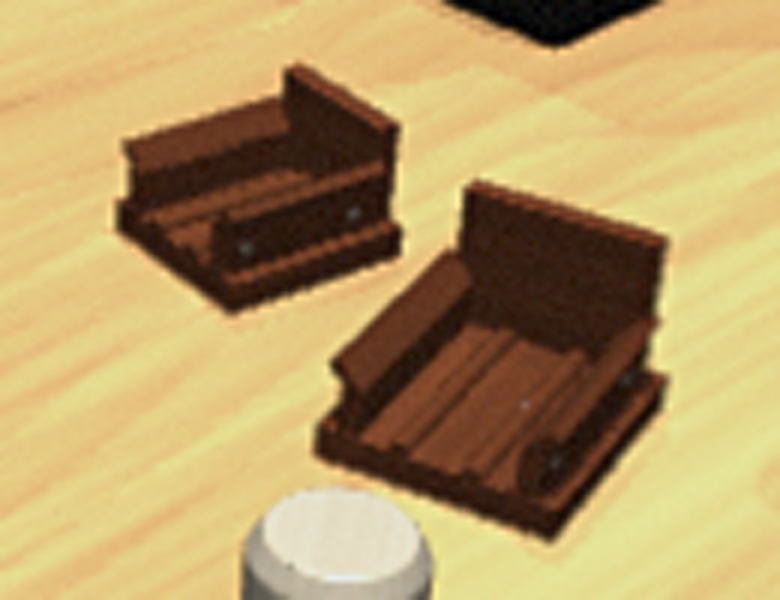

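View pics/sc_bt.png

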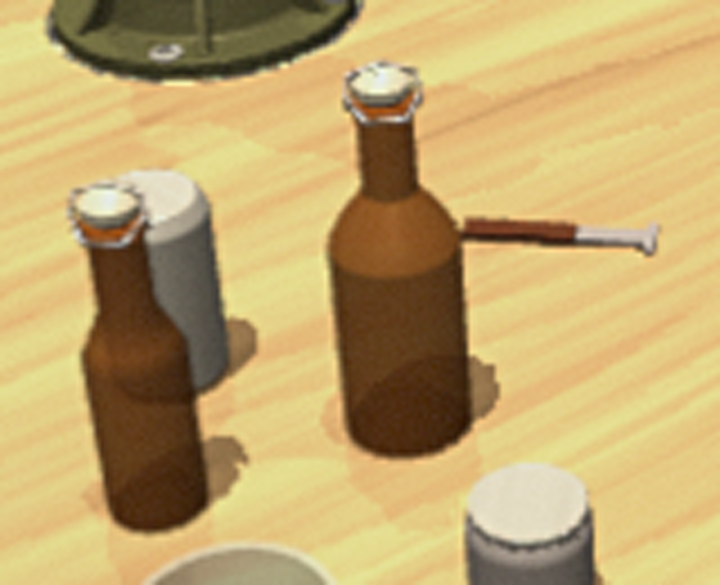

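```bash
python3 - <<'E'
from h import *
S=ctrl.camera_info("scene");T=ctrl.camera_info("top")
tb=lambda x,y:(250+x/4-.375,150+y/4-.375)
tc=lambda x,y:(160+x/3.6-.36,140+y/3.6-.36)
sc=lambda x,y:(290+x/6-.4,170+y/6-.4)
sb=lambda x,y:(130+x/4.5-.4,180+y/4.5-.4)
print("L",tri(T,tb(341,306),S,sb(385,85)), onz(T,tb(341,306),.21))
print("s",tri(T,tb(541,352),S,sb(107,205)), onz(T,tb(541,352),.184))
# foot: front bottom of body in scene
print("Lfootfront",onz(S,sb(405,457),0),"sfoot",onz(S,sb(155,530),0))
print("Lfoot L/R",onz(S,sb(345,432),0),onz(S,sb(472,430),0))
for n,p in dict(wL=(318,458),wN=(548,542),wR=(665,402),nL=(118,232),nN=(233,313),nR=(400,256)).items(): print(n,onz(S,sc(*p),0))
for n,p,z in [("wide board outer top a",(57,133),.068),("b",(78,262),.068),("w open rail",(203,100),.054),("w open base2",(241,233),.018),("n a",(33,337),.052),("n b",(17,440),.052),("n open",(172,352),.054),("n open2",(153,465),.0)]: print(n,onz(T,tc(*p),z))
for n,p,z in [("can_a",(438,506),.115),("mug",(695,512),.09),("tin",(364,130),.07),("jar",(599,68),.12),("canb",(105,3),.115),("op1",(38,418),.008),("op2",(140,528),.008)]: print(n,onz(T,tb(*p),z))
E
```

```text
L (array([ 0.50397922, -0.16453349,  0.20546347]), np.float64(0.00017991146064465073)) [ 0.50311302 -0.16408345  0.21      ]
s (array([ 0.47564855, -0.29998055,  0.1790248 ]), np.float64(0.0022572280069322495)) [ 0.47536663 -0.29784688  0.184     ]
Lfootfront [ 0.52483669 -0.1833002   0.        ] sfoot [ 0.49182512 -0.31120779  0.        ]
Lfoot L/R [ 0.48702034 -0.19584669  0.        ] [ 0.52913184 -0.14340766  0.        ]
wL [0.61286067 0.14317312 0.        ]
wN [0.71674142 0.17063468 0.        ]
wR [0.68417324 0.29442211 0.        ]
nL [0.41479089 0.21325159 0.        ]
nN [0.50514752 0.20152678 0.        ]
nR [0.52112904 0.3019004  0.        ]
wide board outer top a [0.68408996 0.28753544 0.068     ]
b [0.57500187 0.26684741 0.068     ]
w open rail [0.71540709 0.16947998 0.054     ]
w open base2 [0.60909455 0.14058987 0.018     ]
n a [0.51643118 0.30498699 0.052     ]
n b [0.43264882 0.31476949 0.052     ]
n open [0.50235323 0.19123738 0.054     ]
n open2 [0.41604309 0.21365413 0.        ]
can_a [ 0.3802412  -0.23659233  0.115     ]
mug [ 0.37588259 -0.41941509  0.09      ]
tin [ 0.66028892 -0.20197604  0.07      ]
jar [ 0.69016132 -0.36515399  0.12      ]
canb [ 0.74551895 -0.01195658  0.115     ]
op1 [0.45712035 0.04243064 0.008     ]
op2 [ 0.37446905 -0.03288979  0.008     ]
```

```bash
python3 -m crank '{"dp":[[0,0,-4],[0,0,-4],[0,0,-4],[0,2,-4],[0,4,0],[-2,4,0],[-2,4,0],[-2,4,0]],"delta_rot":[[0,0,0],[0,0,0],[0,0,0],[0,0,0],[0,0,0],[0,0,0],[0,0,0],[0,0,0]]}' 6.5 10; python3 -m crank '{"dp":[[-2,4,0],[-2,4,0],[-3,4,0],[-3,4,0],[-3,4,0],[-3,4,0],[-3,4,0],[-3,4,0]],"delta_rot":[[0,0,0],[0,0,0],[0,0,0],[0,0,0],[0,0,0],[0,0,0],[0,0,0],[0,0,0]]}'; python3 - <<'E'
from h import *
print(ctrl.get_state()["joint_positions"])
i=ctrl.camera_info("wrist");print(i["xyz"]);np.save("w1.npy",i,allow_pickle=True)
cv2.imwrite("pics/w1.png",ctrl.get_image("wrist"))
E
```

```text
time: 0.95
position: [0.335, 0.5174, 0.4011]
tool_rot: [2.505, 1.895, -0.001]
ft_force: [-0.1, 0.4, 0.4]
grip_width: 0.743
time: 1.75
position: [0.5827, 0.2181, 0.4015]
tool_rot: [-2.505, -1.895, -0.0]
ft_force: [1.0, 1.2, -0.3]
grip_width: 0.748
[-0.61854391  0.2396548   0.2790998   1.24904575 -0.0659386   1.66159584
  0.94224385]
[0.51053314 0.23712698 0.54499209]
```

View pics/w1.png

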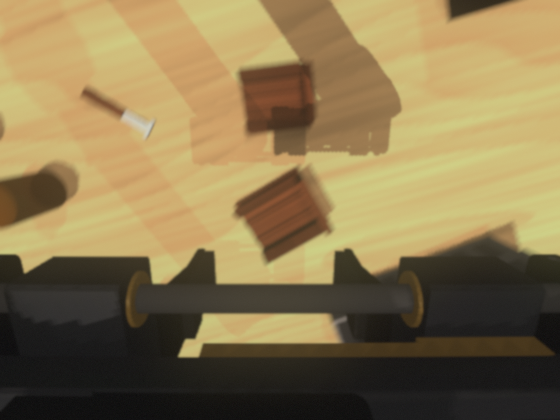

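```bash
python3 - <<'E'
from h import *
ctrl.get_image("scene")
i=ctrl.camera_info("wrist");np.save("w2.npy",i,allow_pickle=True)
im=ctrl.get_image("wrist");cv2.imwrite("pics/w2.png",im)
cv2.imwrite("pics/w2c.png",cv2.resize(im[50:270,220:350],None,fx=2.7*1,fy=2.7*1,interpolation=cv2.INTER_CUBIC))
cv2.imwrite("pics/w2w.png",cv2.resize(im[150:270,220:350],None,fx=5,fy=5,interpolation=cv2.INTER_CUBIC))
cv2.imwrite("pics/w2n.png",cv2.resize(im[50:150,220:340],None,fx=6,fy=6,interpolation=cv2.INTER_CUBIC))
s=ctrl.get_state();print(s["joint_positions"],s["position"],i["xyz"],s["tool_rot"])
E
```

```text
[-0.61657209  0.24046288  0.28219627  1.24927865 -0.06446538  1.66163797
  0.9384621 ] [0.58393501 0.21489585 0.40098477] [0.51391653 0.23120353 0.54421212] [ 2.51241961e+00  1.88304208e+00 -2.21432231e-03]
```

View pics/w2w.png

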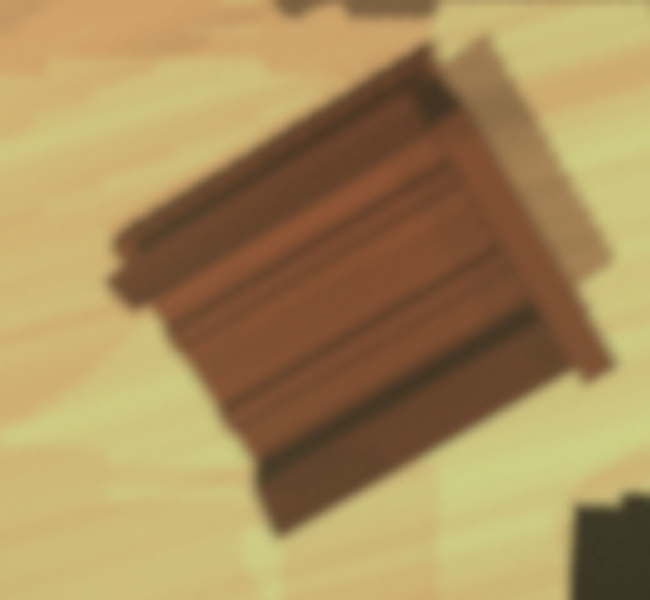

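View pics/w2n.png

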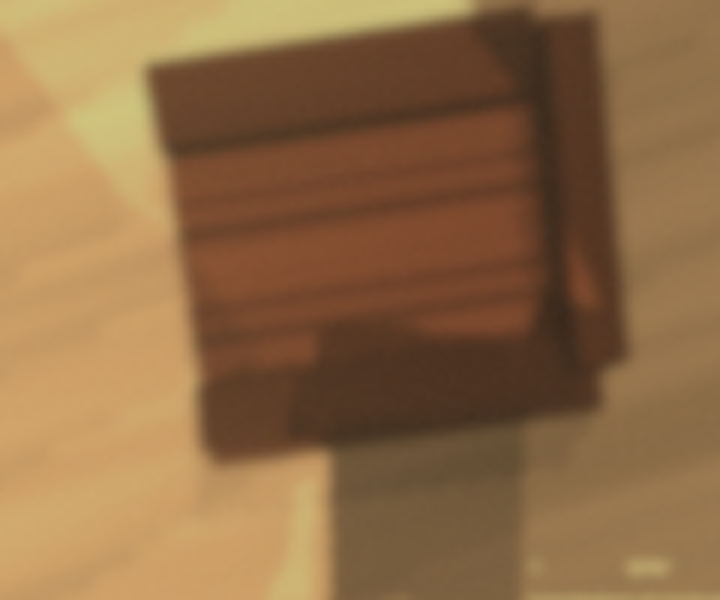

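```bash
python3 - <<'E'
from h import *
W=np.load("w2.npy",allow_pickle=True).item()
S=ctrl.camera_info("scene");T=ctrl.camera_info("top")
w=lambda x,y:(220+x/5-.4,150+y/5-.4)
n=lambda x,y:(220+x/6-.4,50+y/6-.4)
def ln(a,b,z,f):
    p=onz(W,f(*a),z);q=onz(W,f(*b),z);d=q-p
    print(np.round(p[:2],4),np.round(q[:2],4),"ang",round(np.degrees(np.arctan2(d[1],d[0])),1),"len",round(np.linalg.norm(d)*1e3,1))
print("wide: restA,restB,lower rail edge,upper base edge, open edge(floor), board line inner/outer")
ln((175,333),(448,172),.02,w);ln((233,420),(502,260),.02,w);ln((280,535),(575,372),.054,w);ln((113,240),(430,45),.018,w);ln((160,310),(455,125),.054,w)
ln((165,320),(258,462),.018,w)
ln((460,130),(580,375),.068,w);ln((485,120),(612,362),.068,w)
print("narrow")
ln((190,232),(540,182),.02,n);ln((205,338),(540,292),.02,n);ln((165,150),(530,98),.018,n);ln((150,68),(535,10),.054,n);ln((215,462),(600,405),.054,n)
ln((172,155),(205,378),.018,n);ln((540,25),(572,365),.052,n);ln((597,15),(625,360),.052,n)
# same via scene: board tops
sc=lambda x,y:(290+x/6-.4,170+y/6-.4)
for a,z in [((470,183),.068),((667,238),.068),((460,192),.068),((655,250),.068),((290,66),.052),((400,125),.052),((283,72),.052),((388,132),.052)]: print("scene board",onz(S,sc(*a),z)[:2])
E
```

```text
wide: restA,restB,lower rail edge,upper base edge, open edge(floor), board line inner/outer
[0.6452 0.1547] [0.6181 0.2577] ang 104.7 len 106.5
[0.6806 0.1645] [0.652  0.2674] ang 105.5 len 106.8
[0.7124 0.172 ] [0.6852 0.2783] ang 104.3 len 109.7
[0.6089 0.1442] [0.5766 0.2629] ang 105.2 len 123.0
[0.6281 0.1574] [0.5979 0.2617] ang 106.2 len 108.7
[0.6403 0.1525] [0.6985 0.1681] ang 15.0 len 60.2
[0.5973 0.2619] [0.6817 0.2782] ang 10.9 len 85.9
[0.5966 0.2698] [0.6804 0.2887] ang 12.7 len 86.0
narrow
[0.4499 0.2108] [0.4639 0.2993] ang 81.0 len 89.6
[0.4755 0.2068] [0.4893 0.2925] ang 80.8 len 86.9
[0.4293 0.2106] [0.444  0.3022] ang 80.9 len 92.8
[0.4172 0.2141] [0.4309 0.3033] ang 81.3 len 90.3
[0.5062 0.202 ] [0.5202 0.2959] ang 81.6 len 94.9
[0.431  0.2119] [0.4848 0.2037] ang -8.7 len 54.5
[0.434  0.3039] [0.5092 0.2919] ang -9.0 len 76.2
[0.4357 0.3172] [0.5118 0.3046] ang -9.4 len 77.1
scene board [0.57074744 0.28449813]
scene board [0.6605643  0.31219671]
scene board [0.57329601 0.27439083]
scene board [0.6635508  0.29943001]
scene board [0.41317252 0.33403573]
scene board [0.49256903 0.32768072]
scene board [0.41553758 0.32631061]
scene board [0.49362926 0.31762784]
```

```bash
python3 - <<'E'
import cv2
s=cv2.imread("pics/scene0.png")
cv2.imwrite("pics/sc_w.png",cv2.resize(s[195:265,340:405],None,fx=8.5,fy=8.5,interpolation=cv2.INTER_CUBIC))
cv2.imwrite("pics/sc_n.png",cv2.resize(s[175:225,305:360],None,fx=11,fy=11,interpolation=cv2.INTER_CUBIC))
E
```

```text
(no output)
```

View pics/sc_w.png

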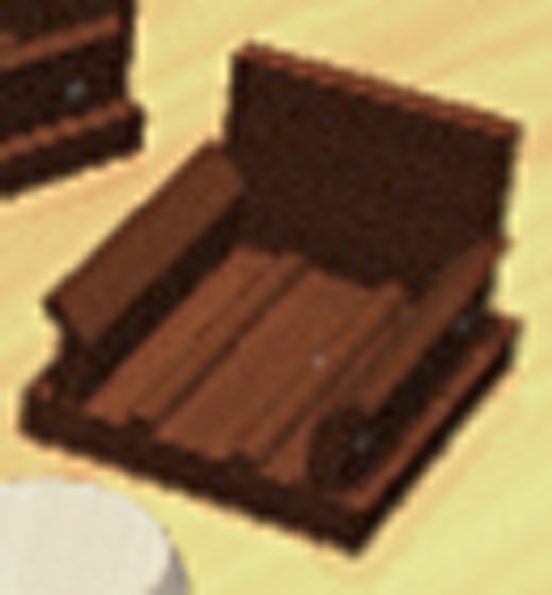

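View pics/sc_n.png

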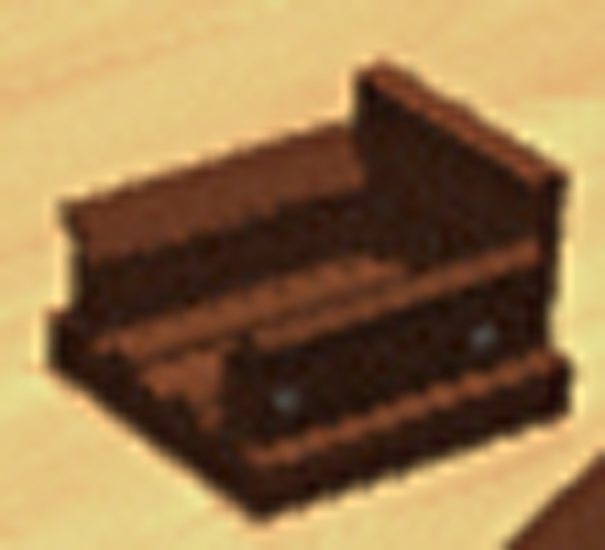

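```bash
python3 - <<'E'
from h import *
W=np.load("w2.npy",allow_pickle=True).item()
S=ctrl.camera_info("scene")
s=lambda x,y:(340+x/8.5-.44,195+y/8.5-.44)
n=lambda x,y:(305+x/11-.45,175+y/11-.45)
w=lambda x,y:(220+x/5-.4,150+y/5-.4); wn=lambda x,y:(220+x/6-.4,50+y/6-.4)
print("w floor/board", [onz(S,s(*p),.018)[:2] for p in [(245,245),(430,290)]])
print("w rest ends (board end)", [onz(S,s(*p),.02)[:2] for p in [(275,265),(390,290)]])
print("w rest ends (open end)", [onz(S,s(*p),.02)[:2] for p in [(140,415),(240,455)]])
print("w base top front L,R", [onz(S,s(*p),.018)[:2] for p in [(25,395),(360,505)]])
print("w base bottom front L,R", [onz(S,s(*p),0)[:2] for p in [(22,432),(355,553)]])
print("n base bottom", [onz(S,n(*p),0)[:2] for p in [(52,365),(262,520),(570,410)]])
print("n floor/board",[onz(S,n(*p),.018)[:2] for p in [(350,262),(405,280)]])
print(tri(W,w(605,365),S,s(520,125)), tri(W,w(485,120),S,s(245,45)),tri(W,wn(600,15),S,n(378,62)),tri(W,wn(625,360),S,n(565,175)))
E
```

```text
w floor/board [array([0.60183043, 0.25707844]), array([0.65748327, 0.28079146])]
w rest ends (board end) [array([0.61784542, 0.25232511]), array([0.65103765, 0.26842238])]
w rest ends (open end) [array([0.64603833, 0.15522442]), array([0.67917117, 0.16185759])]
w base top front L,R [array([0.6144001 , 0.13915283]), array([0.71667951, 0.17117005])]
w base bottom front L,R [array([0.61037964, 0.14414013]), array([0.71654275, 0.17242643])]
n base bottom [array([0.4125118, 0.2154881]), array([0.50523867, 0.20116849]), array([0.51961724, 0.30408208])]
n floor/board [array([0.44679888, 0.29452346]), array([0.46349066, 0.2984653 ])]
(array([0.67596141, 0.28534147, 0.08461921]), np.float64(0.0025276354031210815)) (array([0.59078775, 0.26584642, 0.08436222]), np.float64(0.007739162639483862)) (array([0.43718968, 0.31363282, 0.06899556]), np.float64(0.0037417124415272725)) (array([0.51176497, 0.30208405, 0.06838034]), np.float64(0.0001696643953047583))
```

```bash
cat > fk.py <<'E'
import numpy as np
from scipy.spatial.transform import Rotation as R
from scipy.optimize import least_squares
import itertools
D=[([-1.28087044,0.32178157,-0.07009551,1.45166652,0.0226137,1.37078062,-0.0568964],[0.17692775,0.62492864,0.24049272],[2.50474271,1.89428871,-2.2e-3]),
([-0.61657209,0.24046288,0.28219627,1.24927865,-0.06446538,1.66163797,0.9384621],[0.58393501,0.21489585,0.40098477],[2.51241961,1.88304208,-2.2e-3])]
def fk(q,s,L):
    z=lambda a:R.from_rotvec([0,0,a]); y=lambda a:R.from_rotvec([0,a,0])
    p=np.array([0,0,L[0]]); r=z(-q[0])*y(q[1])*z(s[0]*q[2]); p=p+r.apply([0,0,L[1]])
    r=r*y(q[3])*z(s[1]*q[4]); p=p+r.apply([0,0,L[2]])
    r=r*y(q[5])*z(s[2]*q[6]); p=p+r.apply([0,0,L[3]])
    return p,r
if __name__=="__main__":
    for s in itertools.product([1,-1],repeat=3):
        e=[np.linalg.norm((fk(q,s,[0,0,0,0])[1].inv()*R.from_rotvec(r)).as_rotvec()) for q,p,r in D]
        f=lambda L:np.concatenate([fk(q,s,L)[0]-p for q,p,r in D])
        S=least_squares(f,[.3,.45,.45,.3]); print(s,np.round(e,3),S.x.round(4),S.cost**.5)
E
python3 fk.py
```

```text
(1, 1, 1) [3.113 1.802] [-147.1302   -0.1753    0.4506 -147.6444] 0.04669638811584592
(1, 1, -1) [3.    2.604] [-147.1303   -0.1753    0.4506 -147.6445] 0.04669638811582487
(1, -1, 1) [3.122 1.817] [-2.3981  0.961   0.3348 -1.8235] 0.048357019919313064
(1, -1, -1) [3.009 2.594] [-2.3981  0.961   0.3348 -1.8235] 0.04835701991931303
(-1, 1, 1) [3.037 1.259] [0.0399 0.429  0.5248 0.1025] 0.023909983049844565
(-1, 1, -1) [3.133 3.13 ] [0.0399 0.429  0.5248 0.1025] 0.02390998304984457
(-1, -1, 1) [3.028 1.265] [21.8173  0.7591  0.4644 22.1996] 0.015454877638026507
(-1, -1, -1) [3.142 3.142] [21.8173  0.7591  0.4644 22.1996] 0.015454877638062288
```

```bash
python3 -m crank '{"dp":[[0,0,0],[0,0,0],[0,0,0],[0,0,0],[0,0,0],[0,0,0],[0,0,0],[0,0,0]],"delta_rot":[[0,0,0.147],[0,0,0.147],[0,0,0.147],[0,0,0.147],[0,0,0.147],[0,0,0.147],[0,0,0.147],[0,0,0.147]]}'; python3 -m crank '{"dp":[[0,2,0],[0,2,0],[0,2,0],[0,2,0],[0,1,0],[0,0,0],[0,0,0],[0,0,0]],"delta_rot":[[0,0,0.147],[0,0,0.147],[-0.14,0,0],[-0.14,0,0],[-0.14,0,0],[-0.14,0,0],[0,0,0],[0,0,0]]}'; python3 - <<'E'
from h import *
s=ctrl.get_state();print(s["joint_positions"],s["position"],s["tool_rot"]); print(R.from_rotvec(s["tool_rot"]).as_matrix().round(3))
E
```

```text
time: 2.7
position: [0.581, 0.2216, 0.4013]
tool_rot: [-3.136, -0.181, 0.001]
ft_force: [-0.4, -0.1, -0.5]
grip_width: 0.746
time: 3.5
position: [0.5748, 0.1332, 0.406]
tool_rot: [2.575, -0.222, -0.066]
ft_force: [-0.2, -0.4, 0.9]
grip_width: 0.745
[-0.83554642  0.39376992  0.46643919  1.17779063  0.31321951  1.89905531
 -0.48752458] [0.57480527 0.13316463 0.40596837] [ 2.57498429 -0.22175975 -0.06580514]
[[ 0.985 -0.145 -0.092]
 [-0.171 -0.836 -0.522]
 [-0.002  0.53  -0.848]]
```

```bash
cat > fk2.py <<'E'
import numpy as np
from scipy.spatial.transform import Rotation as R
from scipy.optimize import least_squares
from fk import D
D=D+[([-0.83554642,0.39376992,0.46643919,1.17779063,0.31321951,1.89905531,-0.48752458],[0.57480527,0.13316463,0.40596837],[2.57498429,-0.22175975,-0.06580514])]
z=lambda a:R.from_rotvec([0,0,a]); y=lambda a:R.from_rotvec([0,a,0])
def fk(q,L):
    p=np.array([0,0,L[0]]); r=z(-q[0])*y(q[1])*z(-q[2]); p=p+r.apply([L[4],0,L[1]])
    r=r*y(q[3]); p=p+r.apply([L[5],0,0]); r=r*z(-q[4]); p=p+r.apply([0,0,L[2]])
    r=r*y(q[5]); p=p+r.apply([L[6],0,0]); r=r*z(-q[6]+np.pi); p=p+r.apply([0,0,L[3]])
    return p,r
def fit():
    f=lambda L:np.concatenate([np.concatenate([fk(q,L)[0]-p for q,p,r in D]),1e-3*(np.array(L)-[.3,.45,.45,.3,0,0,0])])
    return least_squares(f,[.3,.45,.45,.3,0,0,0])
lo=np.array([-2.86,-.3,-1.38,.06,-1.56,.09,-2.69]);hi=np.array([2.86,2.09,1.24,2.45,4.7,2.05,2.69])
def ik(p,r,q0,L):
    def f(q):
        pp,rr=fk(q,L); return np.concatenate([(pp-p)*10,(rr.inv()*r).as_rotvec()*3,.02*(np.array(q)-q0)])
    s=least_squares(f,np.clip(q0,lo+.03,hi-.03),bounds=(lo+.02,hi-.02)); pp,rr=fk(s.x,L)
    return s.x,np.linalg.norm(pp-p),np.linalg.norm((rr.inv()*r).as_rotvec())
def tool(alpha,dn):
    """tool z at elevation: dn deg below horizontal toward az alpha (dn>90 = past vertical); x az alpha+90"""
    a=np.radians(alpha);d=np.radians(dn)
    x=np.array([np.cos(a+np.pi/2),np.sin(a+np.pi/2),0]);h=np.array([np.cos(a),np.sin(a),0])
    zz=np.cos(d)*h-np.sin(d)*np.array([0,0,1]);return R.from_matrix(np.stack([x,np.cross(zz,x),zz],1))
if __name__=="__main__":
    S=fit();L=S.x;print(L.round(4),[np.round(fk(q,L)[0]-p,4) for q,p,r in D],[ (fk(q,L)[1].inv()*R.from_rotvec(r)).magnitude().round(3) for q,p,r in D])
    q0=np.array(D[2][0])
    for al in (-70,-85,-100,-115,-130):
      for th in (0,15,30,45):
        r=tool(al,th);qa=ik(np.array([.503,-.165,.168]),r,q0,L)
        qb=ik(np.array([.503,-.165,.168])-r.apply([0,0,.1]),r,q0,L)
        print(al,th,qa[0].round(2),round(qa[1],3),round(qa[2],2),"pre",round(qb[1],3),round(qb[2],2))
    for th in (0,15,30): 
      r=tool(-75,90+th);print("place",th,ik(np.array([.679,.103,.06]),r,q0,L))
E
python3 fk2.py
```

```text
Traceback (most recent call last):
  File "fk2.py", line 27, in <module>
    S=fit();L=S.x;print(L.round(4),[np.round(fk(q,L)[0]-p,4) for q,p,r in D],[ (fk(q,L)[1].inv()*R.from_rotvec(r)).magnitude().round(3) for q,p,r in D])
                                                                               ^^^^^^^^^^^^^^^^^^^^^^^^^^^^^^^^^^^^^^^^^^^^^^^^^^^^^
AttributeError: 'float' object has no attribute 'round'
```

```bash
sed -i 's/\.magnitude()\.round(3)/.magnitude()/' fk2.py; python3 fk2.py
```

```text
[0.3979 0.3427 0.4969 0.339  0.081  0.0177 0.0216] [array([-0.0297,  0.0041,  0.0011]), array([ 0.0041,  0.0177, -0.0006]), array([-0.0084,  0.0013, -0.0004])] [6.0844378500306275e-06, 9.120709711715882e-06, 6.904167871999392e-09]
-70 0 [-1.05  0.79  0.57  2.14  1.18  1.3  -1.16] 0.0 0.0 pre 0.0 0.0
-70 15 [-0.97  0.47  0.57  2.25  1.22  1.18 -1.02] 0.0 0.0 pre 0.0 0.0
-70 30 [-0.85  0.19  0.56  2.3   1.18  1.07 -0.78] 0.0 0.0 pre 0.0 0.0
-70 45 [-0.73 -0.    0.57  2.29  1.    0.98 -0.46] 0.0 0.0 pre 0.0 0.0
-85 0 [-0.97  0.89  0.58  1.89  0.94  1.43 -0.96] 0.0 0.0 pre 0.0 0.0
-85 15 [-0.93  0.62  0.59  2.    0.93  1.31 -0.87] 0.0 0.0 pre 0.0 0.0
-85 30 [-0.86  0.38  0.59  2.07  0.89  1.2  -0.72] 0.0 0.0 pre 0.0 0.0
-85 45 [-0.76  0.18  0.6   2.1   0.78  1.11 -0.51] 0.0 0.0 pre 0.0 0.0
-100 0 [-0.84  1.    0.59  1.63  0.76  1.62 -0.82] 0.0 0.0 pre 0.0 0.0
-100 15 [-0.83  0.77  0.59  1.74  0.72  1.49 -0.77] 0.0 0.0 pre 0.0 0.0
-100 30 [-0.79  0.55  0.6   1.83  0.66  1.37 -0.68] 0.0 0.0 pre 0.0 0.0
-100 45 [-0.72  0.35  0.62  1.9   0.58  1.26 -0.55] 0.0 0.0 pre 0.0 0.0
-115 0 [-0.69  1
[... 427 characters left out ...]
 [-0.54  0.85  0.59  1.36  0.34  1.75 -0.72] 0.0 0.0 pre 0.0 0.0
-130 45 [-0.54  0.64  0.62  1.52  0.25  1.58 -0.69] 0.0 0.0 pre 0.0 0.0
place 0 (array([-0.37745669,  0.64731155,  0.28509874,  1.38558588, -0.18810867,
        1.13529805,  0.19412379]), np.float64(1.0673460862689664e-05), np.float64(8.550242375871241e-05))
place 15 (array([-0.20613204,  0.70233555,  0.23677262,  1.31864733, -0.43199018,
        1.232324  ,  0.40815518]), np.float64(1.1738756231530056e-05), np.float64(0.00010069231744638583))
place 30 (array([-0.03669159,  0.81741502,  0.16910388,  1.20116191, -0.62428945,
        1.37915868,  0.55410395]), np.float64(1.130723656377241e-05), np.float64(0.00010268011917302887))
```

```bash
python3 -m crank '{"dp":[[0,0,0],[0,0,0],[0,0,0],[0,0,0],[0,0,0],[0,-2,3],[0,-2,3],[0,-2,3]],"delta_rot":[[-0.15,0,0],[-0.15,0,0],[-0.15,0,0],[-0.15,0,0],[-0.15,0,0],[0,0,0],[0,0,0],[0,0,0]]}'; cat >> h.py <<'E'
from fk2 import tool
def need(P,alpha,dn):
    s=ctrl.get_state();r=R.from_rotvec(s["tool_rot"]);t=tool(alpha,dn)
    print("t",round(s["time"],2),"pos",s["position"].round(4),"z",r.as_matrix()[:,2].round(3),"F",s["ft_force"].round(1),"T",s["torque"].round(2),"g",round(s["grip_width"]*8.7,2))
    print("dp cm (present axes)",(r.inv().apply(np.array(P)-s["position"])*100).round(2)," (target axes)",(t.inv().apply(np.array(P)-s["position"])*100).round(2),"rot",(r.inv()*t).as_rotvec().round(3))
E
python3 - <<'E'
from h import *
t=tool(-100,15); need(np.array([.503,-.165,.168])-t.apply([0,0,.12]),-100,15)
ctrl.get_image("scene"); cv2.imwrite("pics/s3.png",ctrl.get_image("scene"));np.save("w3.npy",ctrl.camera_info("wrist"),allow_pickle=True);cv2.imwrite("pics/w3.png",ctrl.get_image("wrist"))
E
```

```text
time: 4.3
position: [0.5625, 0.0589, 0.3255]
tool_rot: [1.83, -0.163, -0.123]
ft_force: [0.3, -0.7, 0.5]
grip_width: 0.746
t 4.3 pos [0.5625 0.0589 0.3255] z [-0.169 -0.95  -0.262] F [ 0.3 -0.7  0.5] T [ 1.04 -0.16  0.07] g 6.49
dp cm (present axes) [-1.97 -9.19 14.4 ]  (target axes) [-1.97 -9.24 14.37] rot [-0.003  0.002 -0.002]
```

View pics/s3.png

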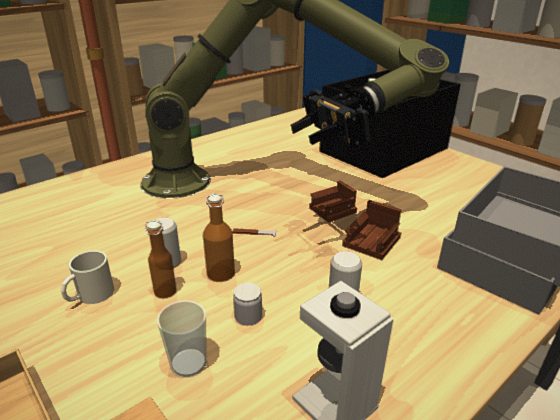

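View pics/w3.png

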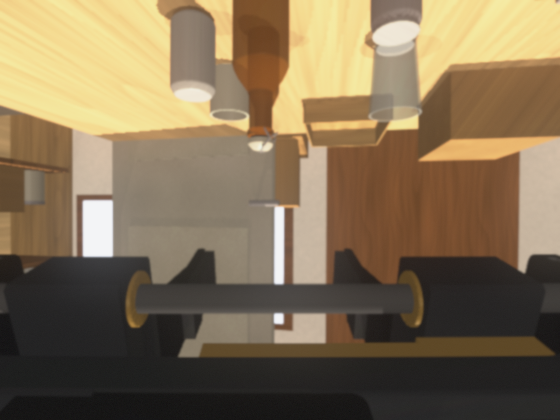

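```bash
python3 - <<'E'
from h import *
im=cv2.imread("pics/w3.png")
cv2.imwrite("pics/w3c.png",cv2.resize(im[60:160,210:310],None,fx=5,fy=5,interpolation=cv2.INTER_CUBIC))
W=np.load("w3.npy",allow_pickle=True).item()
print(proj(W,[[.503,-.165,.205],[.503,-.165,.168],[.503,-.165,.146],[.50,-.165,.168]]))
E
```

```text
[[260.87175311 141.55303316]
 [261.03026192 110.50980868]
 [261.12623937  92.05263277]
 [258.57963477 110.64188122]]
```

View pics/w3c.png

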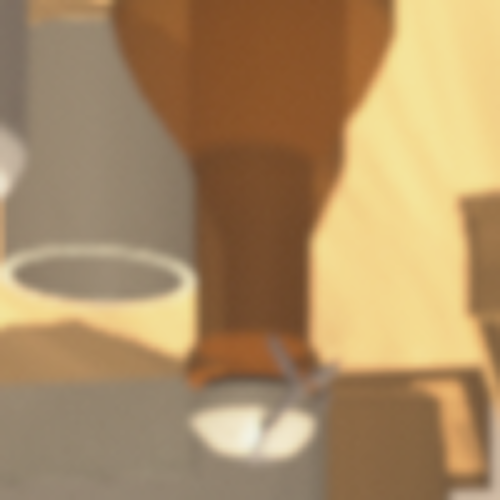

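```bash
python3 -m crank '{"dp":[[-0.25,-1.5,1],[-0.25,-1.5,1],[-0.25,-1.5,2],[-0.25,-1.5,2],[-0.25,-1.5,2],[-0.25,-1.5,2],[-0.25,-0.2,2],[-0.25,0,2.4]],"delta_rot":[[0,0,0],[0,0,0],[0,0,0],[0,0,0],[0,0,0],[0,0,0],[0,0,0],[0,0,0]]}'; python3 - <<'E'
from h import *
ctrl.get_image("scene");need([.502,-.165,.168],-100,15)
np.save("w4.npy",ctrl.camera_info("wrist"),allow_pickle=True);cv2.imwrite("pics/w4.png",ctrl.get_image("wrist"))
W=ctrl.camera_info("wrist");print(proj(W,[[.502,-.165,.205],[.502,-.165,.168],[.502,-.165,.146]]))
E
```

```text
time: 5.25
position: [0.5227, -0.0487, 0.1981]
tool_rot: [1.828, -0.158, -0.122]
ft_force: [-0.1, 0.3, -0.1]
grip_width: 0.743
t 5.3 pos [ 0.5201 -0.0533  0.1983] z [-0.173 -0.951 -0.256] F [-1.3 -2.7  0.4] T [ 1.06 -0.08 -0.2 ] g 6.46
dp cm (present axes) [ 0.22 -0.03 11.71]  (target axes) [ 0.16 -0.   11.72] rot [0.002 0.005 0.001]
[[276.36899708 259.9359169 ]
 [276.51089159 216.18900132]
 [276.59494965 190.08541432]]
```

View pics/w4.png

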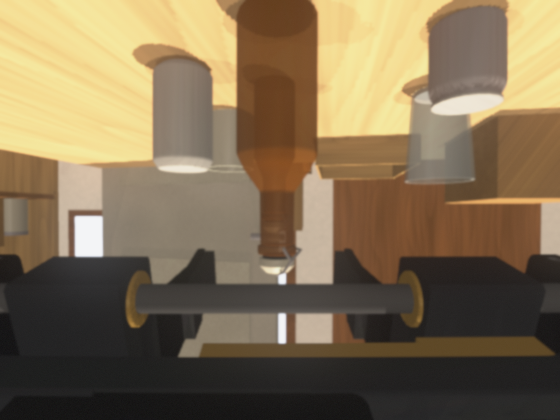

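```bash
python3 -m crank '{"dp":[[0.2,0,2],[0,0,2],[0,0,2],[0,0,2],[0,0,2],[0,0,1],[0,0,0.7],[0,0,0]],"delta_rot":[[0,0,0],[0,0,0],[0,0,0],[0,0,0],[0,0,0],[0,0,0],[0,0,0],[0,0,0]]}'; python3 - <<'E'
from h import *
ctrl.get_image("scene");need([.502,-.165,.168],-100,15)
cv2.imwrite("pics/w5.png",ctrl.get_image("wrist"))
W=ctrl.camera_info("wrist");print(proj(W,[[.502,-.165,.205],[.502,-.165,.168],[.502,-.165,.146]]))
E
```

```text
time: 6.15
position: [0.5052, -0.1609, 0.1696]
tool_rot: [1.827, -0.161, -0.123]
ft_force: [-1.0, -0.1, -0.4]
grip_width: 0.746
t 6.2 pos [ 0.5056 -0.1602  0.1697] z [-0.167 -0.951 -0.258] F [ 0.  -0.4  0.4] T [ 1.06 -0.15  0.03] g 6.49
dp cm (present axes) [-0.27 -0.02  0.56]  (target axes) [-0.27 -0.02  0.56] rot [ 0. -0. -0.]
[[268.84913966 349.59812873]
 [268.89867778 277.17656086]
 [268.9319546  233.75732552]]
```

View pics/w5.png

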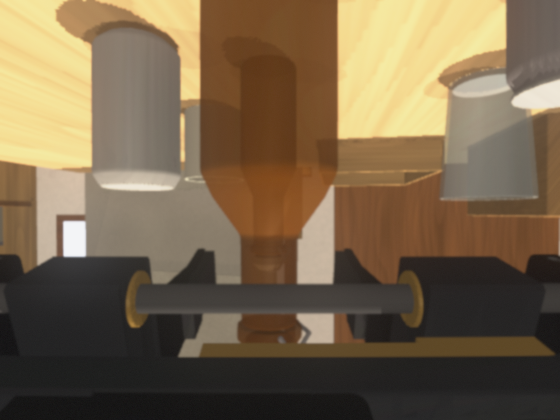

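```bash
python3 -m crank '{"dp":[[-0.27,0,0.5],[0,0,0],[0,0,0],[0,0,0],[0,0,0],[0,0,0],[0,0,0],[0,0,0]],"delta_rot":[[0,0,0],[0,0,0],[0,0,0],[0,0,0],[0,0,0],[0,0,0],[0,0,0],[0,0,0]]}'; python3 -m crank '{"dp":[[0,0,0],[0,0,0],[0,0,0],[0,0,0],[0,0,0],[0,0,0],[0,0,0],[0,0,0]],"delta_rot":[[0,0,0],[0,0,0],[0,0,0],[0,0,0],[0,0,0],[0,0,0],[0,0,0],[0,0,0]]}' 2.0 20;  python3 -m crank '{"dp":[[0,0,0],[0,0,0],[0,0,0],[0,0,0],[0,0,0],[0,0,0],[0,0,0],[0,0,0]],"delta_rot":[[0,0,0],[0,0,0],[0,0,0],[0,0,0],[0,0,0],[0,0,0],[0,0,0],[0,0,0]]}' 0 60; python3 - <<'E'
from h import *
need([.502,-.165,.168],-100,15)
cv2.imwrite("pics/s6.png",ctrl.get_image("scene"))
E
```

```text
time: 7.05
position: [0.5017, -0.1651, 0.1685]
tool_rot: [1.826, -0.16, -0.123]
ft_force: [-0.7, -0.4, 0.8]
grip_width: 0.747
time: 7.85
position: [0.5018, -0.1651, 0.1685]
tool_rot: [1.826, -0.16, -0.123]
ft_force: [0.3, -0.4, -0.6]
grip_width: 0.32
time: 8.65
position: [0.5017, -0.1651, 0.1685]
tool_rot: [1.826, -0.16, -0.123]
ft_force: [-0.3, -0.9, -0.0]
grip_width: 0.314
t 8.65 pos [ 0.5017 -0.1651  0.1685] z [-0.168 -0.951 -0.258] F [-0.3 -0.9 -0. ] T [ 0.98 -0.25  0.2 ] g 2.73
dp cm (present axes) [ 0.02 -0.05 -0.  ]  (target axes) [ 0.02 -0.05 -0.  ] rot [ 0.001  0.    -0.   ]
```

View pics/s6.png

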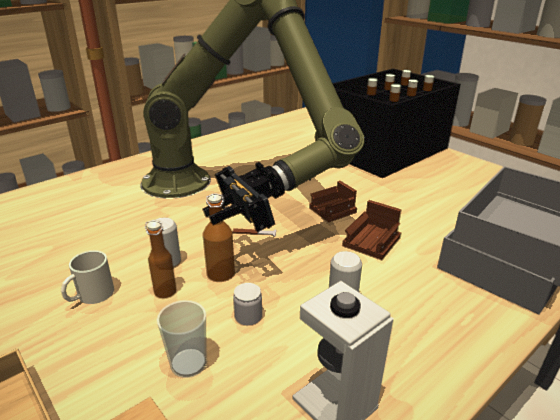

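```bash
python3 -m crank '{"dp":[[0,0.5,-0.13],[0,1,-0.26],[0,1.5,-0.4],[0,2,-0.52],[0,2.5,-0.65],[0,2.5,-0.65],[0,2,-0.5],[0,1.5,-0.4]],"delta_rot":[[0,0,0],[0,0,0],[0,0,0],[0,0,0],[0,0,0],[0,0,0],[0,0,0],[0,0,0]]}'; python3 -m crank '{"dp":[[0,0,0],[0,0,0],[0,0,0],[0,0,0],[0,0,0],[0,0,0],[0,0,0],[0,0,0]],"delta_rot":[[0.03,0,0],[0.06,0,0],[0.08,0,0],[0.08,0,0],[0.08,0,0],[0.08,0,0],[0.06,0,0],[0.03,0,0]]}'; python3 - <<'E'
from h import *
need([.502,-.165,.30],-100,45)
cv2.imwrite("pics/s7.png",ctrl.get_image("scene"));cv2.imwrite("pics/w7.png",ctrl.get_image("wrist"))
E
```

```text
time: 9.5
position: [0.5011, -0.1666, 0.3098]
tool_rot: [1.828, -0.162, -0.123]
ft_force: [-0.6, -0.0, -3.4]
grip_width: 0.314
time: 10.3
position: [0.5008, -0.1672, 0.3081]
tool_rot: [2.328, -0.207, -0.088]
ft_force: [0.6, -0.2, -4.0]
grip_width: 0.316
t 10.3 pos [ 0.5008 -0.1672  0.3081] z [-0.127 -0.71  -0.692] F [ 0.6 -0.2 -4. ] T [ 1.05 -0.11 -0.03] g 2.75
dp cm (present axes) [ 0.08 -0.75  0.39]  (target axes) [ 0.09 -0.74  0.41] rot [ 0.021  0.002 -0.002]
```

View pics/s7.png

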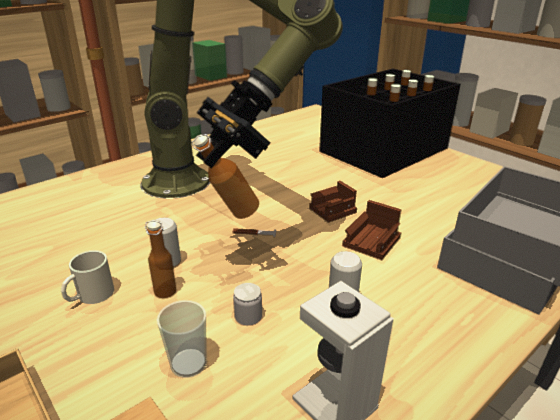

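View pics/w7.png

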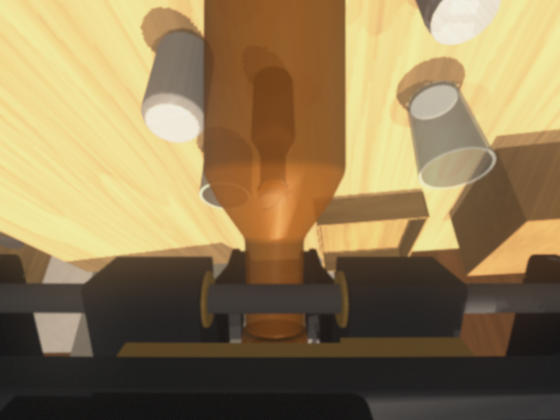

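```bash
python3 -m crank '{"dp":[[0,0,0],[0,0,0],[0,0,0],[0,0,0],[0,0,0],[0,0,0],[0,0,0],[0,0,0]],"delta_rot":[[0.03,0,0],[0.06,0,0],[0.08,0,0],[0.08,0,0],[0.08,0,0],[0.08,0,0],[0.08,0,0],[0.08,0,0]]}'; python3 -m crank '{"dp":[[0,0,0],[0,0,0],[0,0,0],[0,0,0],[0,0,0],[0,0,0],[0,0,0],[0,0,0]],"delta_rot":[[0.08,0,0],[0.08,0,0],[0.08,0,0],[0.08,0,0],[0.08,0,0],[0.06,0,0],[0.04,0,0],[0.02,0,0]]}'; python3 - <<'E'
from h import *
need([.679,.103,.25],-75,105)
cv2.imwrite("pics/s8.png",ctrl.get_image("scene"));cv2.imwrite("pics/w8.png",ctrl.get_image("wrist"))
E
```

```text
time: 11.2
position: [0.5011, -0.1659, 0.3076]
tool_rot: [2.893, -0.252, -0.032]
ft_force: [-1.6, 0.5, -3.1]
grip_width: 0.311
time: 12.0
position: [0.5006, -0.1672, 0.3068]
tool_rot: [-2.853, 0.252, -0.031]
ft_force: [-0.2, -0.8, -3.8]
grip_width: 0.314
t 12.0 pos [ 0.5006 -0.1672  0.3068] z [ 0.045  0.271 -0.962] F [-0.2 -0.8 -3.8] T [-1.01  0.18 -0.01] g 2.73
dp cm (present axes) [ 12.84 -27.04  13.59]  (target axes) [ 24.23 -19.28  11.05] rot [-0.017 -0.114 -0.423]
```

View pics/s8.png

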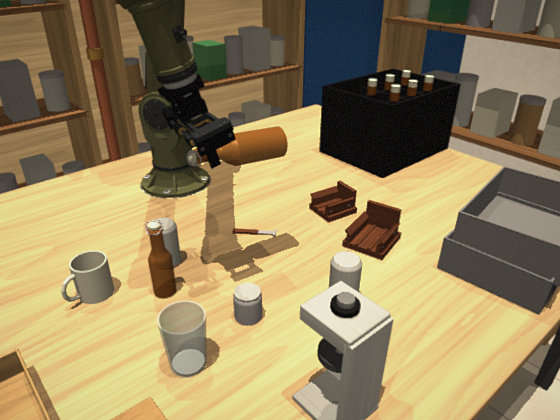

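View pics/w8.png

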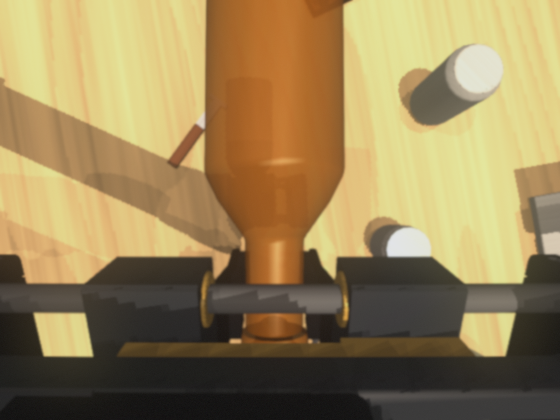

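```bash
python3 -m crank '{"dp":[[0,0,0],[0,0,0],[0,0,0],[0,0,0],[1,-0.8,0.3],[2,-1.6,0.7],[3,-2.4,1],[3,-2.4,1]],"delta_rot":[[-0.004,-0.02,-0.08],[-0.004,-0.03,-0.12],[-0.004,-0.03,-0.12],[-0.005,-0.034,-0.103],[0,0,0],[0,0,0],[0,0,0],[0,0,0]]}'; python3 -m crank '{"dp":[[3,-2.4,1],[3,-2.4,1],[3,-2.4,1],[2,-1.6,0.7],[1,-0.8,0.3],[0.5,-0.4,0.1],[0,0,0],[0,0,0]],"delta_rot":[[0,0,0],[0,0,0],[0,0,0],[0,0,0],[0,0,0],[0,0,0],[0,0,0],[0,0,0]]}'; python3 - <<'E'
from h import *
need([.6807,.094,.20],-75,105)
ctrl.get_image("top")
cv2.imwrite("pics/s9.png",ctrl.get_image("scene"));np.save("w9.npy",ctrl.camera_info("wrist"),allow_pickle=True);cv2.imwrite("pics/w9.png",ctrl.get_image("wrist"))
E
```

```text
time: 12.9
position: [0.5694, -0.0657, 0.2979]
tool_rot: [-2.858, -0.375, 0.043]
ft_force: [0.5, 0.8, -3.2]
grip_width: 0.311
time: 13.7
position: [0.6608, 0.066, 0.2849]
tool_rot: [-2.859, -0.375, 0.044]
ft_force: [0.0, -1.1, -3.8]
grip_width: 0.315
t 13.7 pos [0.6608 0.066  0.2849] z [-0.063  0.249 -0.966] F [ 0.  -1.1 -3.8] T [-0.94 -0.21  0.04] g 2.74
dp cm (present axes) [2.61 0.06 8.77]  (target axes) [2.64 0.08 8.76] rot [ 0.002 -0.004 -0.001]
```

View pics/s9.png

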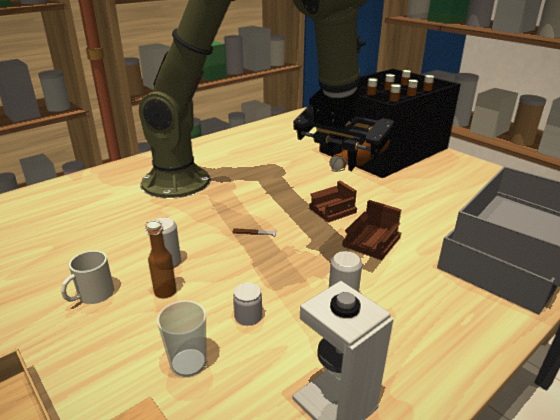

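View pics/w9.png

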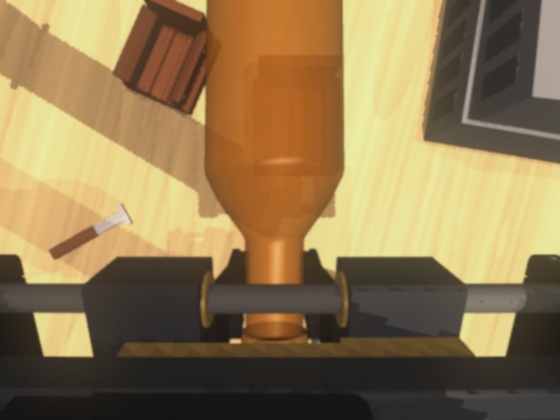

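```bash
python3 -m crank '{"dp":[[0.5,0,1.5],[0.7,0,2],[0.7,0,2],[0.5,0,2],[0.2,0,1],[0,0,0.3],[0,0,0],[0,0,0]],"delta_rot":[[0,0,0],[0,0,0],[0,0,0],[0,0,0],[0,0,0],[0,0,0],[0,0,0],[0,0,0]]}';  python3 - <<'E'
from h import *
need([.6807,.094,.12],-75,105)
W=ctrl.camera_info("wrist")
im=ctrl.get_image("wrist");cv2.imwrite("pics/w10.png",cv2.resize(im[0:250,190:360],None,fx=2.4,fy=2.4,interpolation=cv2.INTER_CUBIC))
cv2.imwrite("pics/s10.png",ctrl.get_image("scene"))
c=np.array([-.2588,.9659,0]);l=np.array([.9659,.2588,0]);s=np.array([.635,.2645,0])
for k,(a,b,z) in dict(frontL=(-112,-56,.018),frontR=(-112,56,.018),railinL=(-112,-36,.03),railinR=(-112,36,.03)).items():
    p=s+c*a/1e3+l*b/1e3+[0,0,z]; u=proj(W,p)[0]; print(k,u.round(1),"crop",((u-[190,0])*2.4).round())
E
```

```text
time: 14.65
position: [0.6811, 0.0961, 0.2004]
tool_rot: [-2.858, -0.378, 0.043]
ft_force: [0.9, 0.2, -3.1]
grip_width: 0.31
t 14.65 pos [0.6811 0.0961 0.2004] z [-0.062  0.25  -0.966] F [ 0.9  0.2 -3.1] T [-0.84 -0.12 -0.03] g 2.69
dp cm (present axes) [-0.13  2.26  7.72]  (target axes) [-0.09  2.27  7.72] rot [ 0.002 -0.004  0.002]
frontL [220.9 185.2] crop [ 74. 445.]
frontR [326.7 185.4] crop [328. 445.]
railinL [238.6 184.3] crop [117. 442.]
railinR [309.1 184.4] crop [286. 443.]
```

View pics/w10.png

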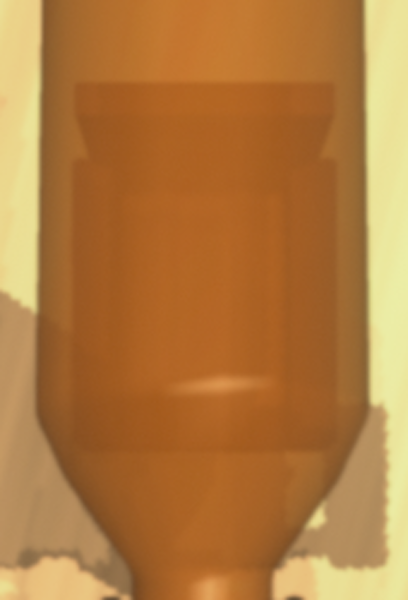

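View pics/s10.png

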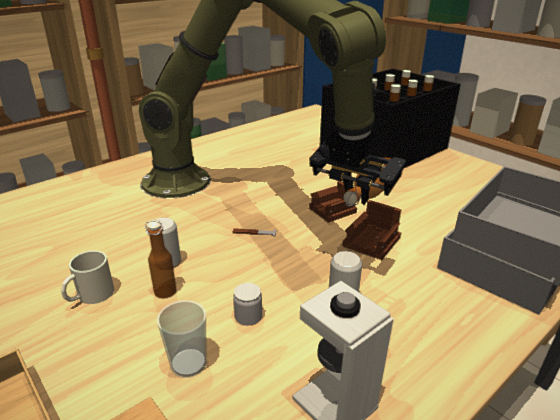

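```bash
python3 -m crank '{"dp":[[0.03,0.35,0.75],[0,0.52,1.93],[0,0.52,1.93],[0,0.45,1.5],[0,0.39,1.45],[0,0.26,0.97],[0,0.18,0.68],[0,0.13,0.48]],"delta_rot":[[0,0,0],[0,0,0],[0,0,0],[0,0,0],[0,0,0],[0,0,0],[0,0,0],[0,0,0]]}';  python3 - <<'E'
from h import *
ctrl.get_image("top");need([.6815,.095,.06],-75,105)
W=ctrl.camera_info("wrist")
im=ctrl.get_image("wrist");cv2.imwrite("pics/w11.png",im)
im=ctrl.get_image("scene");cv2.imwrite("pics/s11.png",cv2.resize(im[130:270,280:440],None,fx=4.5,fy=4.5,interpolation=cv2.INTER_CUBIC))
E
```

```text
time: 15.55
position: [0.6819, 0.095, 0.098]
tool_rot: [-2.857, -0.379, 0.045]
ft_force: [-0.6, -0.4, -3.5]
grip_width: 0.313
t 15.6 pos [0.6817 0.0949 0.0975] z [-0.065  0.249 -0.966] F [-0.7  0.5 -5.5] T [-0.95 -0.18  0.05] g 2.7
dp cm (present axes) [-0.02  0.95  3.63]  (target axes) [-0.01  0.96  3.63] rot [ 0.001 -0.002  0.002]
```

View pics/w11.png

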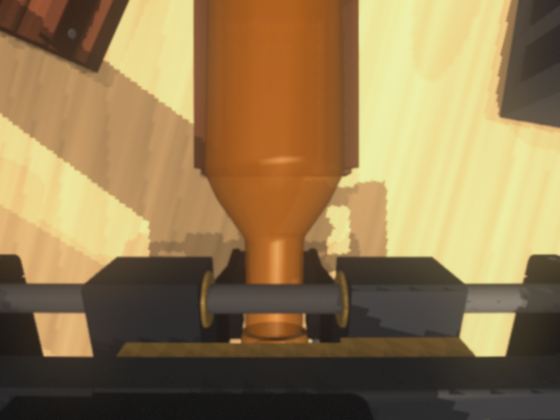

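View pics/s11.png

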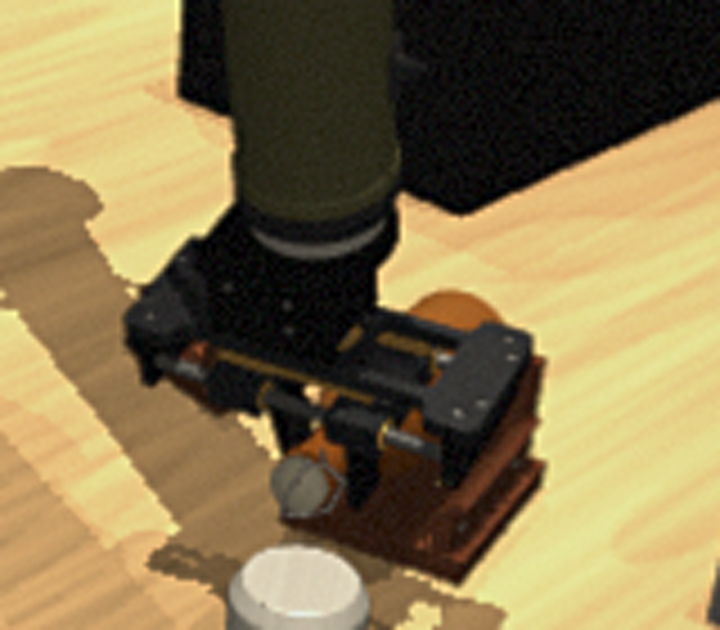

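```bash
python3 -m crank '{"dp":[[0.08,0.13,0.48],[0,0.21,0.77],[0,0.21,0.77],[0,0.16,0.58],[0,0.13,0.48],[0,0.08,0.29],[0,0.05,0.19],[0,0,0]],"delta_rot":[[0,0,0],[0,0,0],[0,0,0],[0,0,0],[0,0,0],[0,0,0],[0,0,0],[0,0,0]]}';  python3 - <<'E'
from h import *
need([.6815,.095,.054],-75,105)
im=ctrl.get_image("wrist");cv2.imwrite("pics/w12.png",im)
need([.6815,.095,.054],-75,105)
E
```

```text
time: 16.5
position: [0.6827, 0.095, 0.0616]
tool_rot: [-2.857, -0.379, 0.045]
ft_force: [-0.3, 0.0, -4.0]
grip_width: 0.313
t 16.5 pos [0.6827 0.095  0.0616] z [-0.064  0.25  -0.966] F [-0.3  0.  -4. ] T [-0.83 -0.08  0.08] g 2.72
dp cm (present axes) [-0.12  0.16  0.74]  (target axes) [-0.12  0.16  0.74] rot [ 0.001 -0.003  0.002]
t 16.55 pos [0.6828 0.095  0.0618] z [-0.064  0.25  -0.966] F [-0.4 -0.2 -4. ] T [-0.82 -0.12  0.09] g 2.73
dp cm (present axes) [-0.13  0.17  0.77]  (target axes) [-0.13  0.17  0.77] rot [ 0.001 -0.003  0.002]
```

View pics/w12.png

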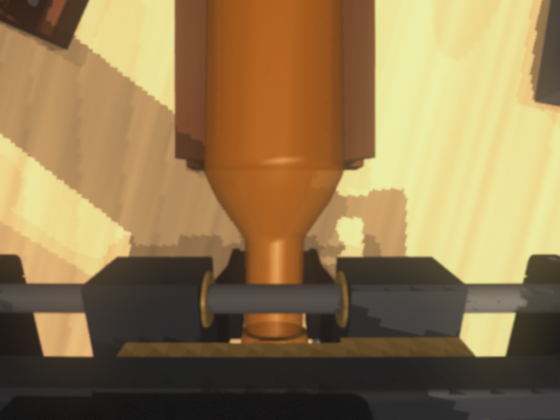

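```bash
python3 -m crank '{"dp":[[0,0.03,0.12],[0,0.03,0.12],[0,0.03,0.12],[0,0.02,0.1],[0,0.02,0.08],[0,0.01,0.05],[0,0,0],[0,0,0]],"delta_rot":[[0,0,0],[0,0,0],[0,0,0],[0,0,0],[0,0,0],[0,0,0],[0,0,0],[0,0,0]]}';  python3 - <<'E'
from h import *
need([.6815,.095,.054],-75,105)
E
```

```text
time: 17.35
position: [0.6828, 0.0951, 0.0558]
tool_rot: [-2.857, -0.379, 0.045]
ft_force: [-0.7, -2.0, -0.5]
grip_width: 0.314
t 17.35 pos [0.6828 0.0951 0.0558] z [-0.064  0.25  -0.966] F [-0.7 -2.  -0.5] T [-0.71 -0.    0.15] g 2.73
dp cm (present axes) [-0.13  0.02  0.18]  (target axes) [-0.13  0.02  0.18] rot [ 0.001 -0.003  0.002]
```

```bash
python3 -m crank '{"dp":[[0,-0.1,0.03],[0,-0.1,0.03],[0,-0.1,0.03],[0,-0.1,0.03],[0,0,0],[0,0,0],[0,0,0],[0,0,0]],"delta_rot":[[0,0,0],[0,0,0],[0,0,0],[0,0,0],[0,0,0],[0,0,0],[0,0,0],[0,0,0]]}';  python3 - <<'E'
from h import *
need([.6786,.1017,.054],-75,105)
im=ctrl.get_image("scene");cv2.imwrite("pics/s13.png",cv2.resize(im[130:270,280:440],None,fx=4.5,fy=4.5,interpolation=cv2.INTER_CUBIC))
im=ctrl.get_image("top");cv2.imwrite("pics/t13.png",cv2.resize(im[140:270,150:280],None,fx=4.5,fy=4.5,interpolation=cv2.INTER_CUBIC))
E
```

```text
time: 18.15
position: [0.6816, 0.0996, 0.0555]
tool_rot: [-2.857, -0.379, 0.045]
ft_force: [0.0, -1.4, -1.6]
grip_width: 0.315
t 18.15 pos [0.6816 0.0996 0.0555] z [-0.064  0.25  -0.966] F [ 0.  -1.4 -1.6] T [-0.5   0.01  0.11] g 2.74
dp cm (present axes) [-0.23 -0.24  0.21]  (target axes) [-0.23 -0.24  0.22] rot [ 0.001 -0.003  0.002]
```

View pics/s13.png

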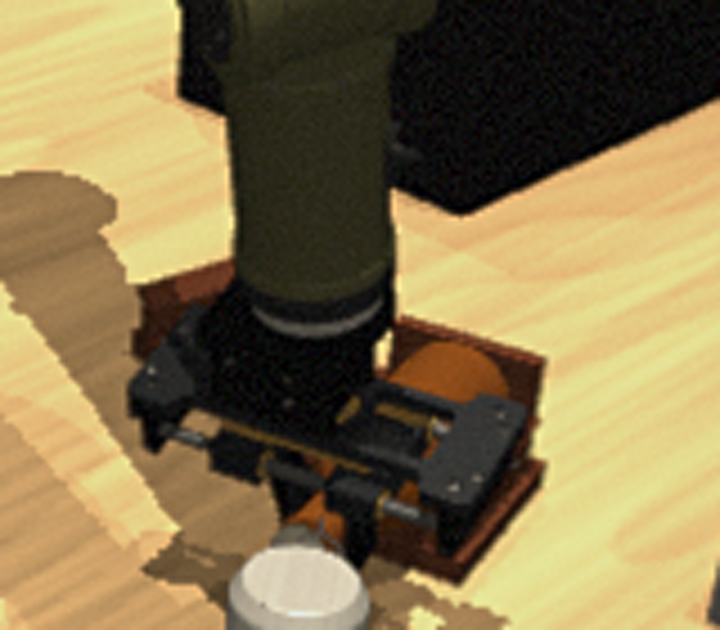

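View pics/t13.png

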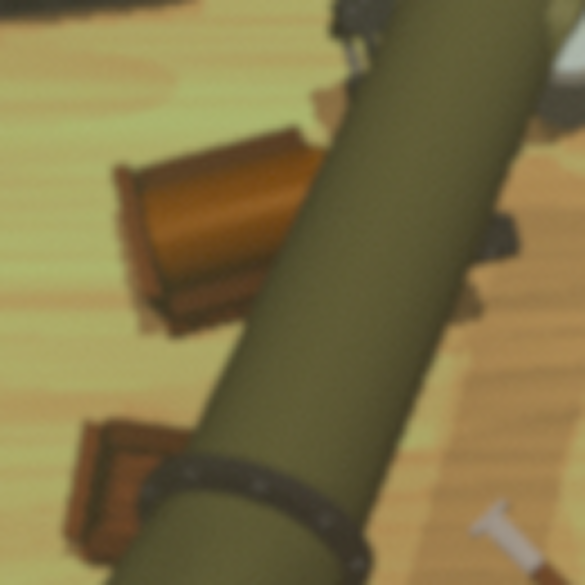

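```bash
python3 -m crank '{"dp":[[0,-0.1,0.03],[0,-0.1,0.03],[0,-0.05,0.01],[0,0,0],[0,0,0],[0,0,0],[0,0,0],[0,0,0]],"delta_rot":[[0,0,0],[0,0,0],[0,0,0],[0,0,0],[0,0,0],[0,0,0],[0,0,0],[0,0,0]]}';  python3 - <<'E'
from h import *
need([.6786,.1017,.054],-75,105)
E
```

```text
time: 19.05
position: [0.6811, 0.1014, 0.0555]
tool_rot: [-2.858, -0.378, 0.045]
ft_force: [0.6, -2.7, -1.3]
grip_width: 0.312
t 19.05 pos [0.6811 0.1014 0.0555] z [-0.064  0.249 -0.966] F [ 0.6 -2.7 -1.3] T [-0.92 -0.1   0.14] g 2.71
dp cm (present axes) [-0.23 -0.06  0.17]  (target axes) [-0.23 -0.05  0.17] rot [ 0.002 -0.003  0.002]
```

```bash
python3 -m crank '{"dp":[[0,-0.1,0.03],[0,-0.1,0.03],[0,0,0],[0,0,0],[0,0,0],[0,0,0],[0,0,0],[0,0,0]],"delta_rot":[[0,0,0],[0,0,0],[0,0,0],[0,0,0],[0,0,0],[0,0,0],[0,0,0],[0,0,0]]}';  python3 - <<'E'
from h import *
need([.6786,.1017,.054],-75,105)
E
```

```text
time: 19.85
position: [0.6808, 0.1014, 0.0554]
tool_rot: [-2.861, -0.377, 0.044]
ft_force: [1.1, -4.8, -1.4]
grip_width: 0.313
t 19.85 pos [0.6808 0.1014 0.0554] z [-0.063  0.247 -0.967] F [ 1.1 -4.8 -1.4] T [-1.6  -0.27  0.08] g 2.73
dp cm (present axes) [-0.21 -0.05  0.15]  (target axes) [-0.21 -0.05  0.15] rot [ 0.004 -0.003  0.   ]
```

```bash
python3 -m crank '{"dp":[[0,0.02,0.08],[0,0.02,0.05],[0,0,0],[0,0,0],[0,0,0],[0,0,0],[0,0,0],[0,0,0]],"delta_rot":[[0,0,0],[0,0,0],[0,0,0],[0,0,0],[0,0,0],[0,0,0],[0,0,0],[0,0,0]]}';  python3 - <<'E'
from h import *
need([.6786,.1017,.054],-75,105)
E
```

```text
time: 20.65
position: [0.6809, 0.1016, 0.0541]
tool_rot: [-2.86, -0.377, 0.044]
ft_force: [1.1, -5.5, -0.9]
grip_width: 0.313
t 20.65 pos [0.6809 0.1016 0.0541] z [-0.063  0.247 -0.967] F [ 1.1 -5.5 -0.9] T [-1.5  -0.16  0.13] g 2.72
dp cm (present axes) [-0.22 -0.06  0.03]  (target axes) [-0.22 -0.06  0.03] rot [ 0.004 -0.004  0.001]
```

```bash
python3 -m crank '{"dp":[[0,0.02,0.06],[0,0.02,0.06],[0,0,0],[0,0,0],[0,0,0],[0,0,0],[0,0,0],[0,0,0]],"delta_rot":[[0,0,0],[0,0,0],[0,0,0],[0,0,0],[0,0,0],[0,0,0],[0,0,0],[0,0,0]]}';  python3 - <<'E'
from h import *
need([.6786,.1017,.054],-75,105)
im=ctrl.get_image("wrist");cv2.imwrite("pics/w14.png",im)
E
```

```text
time: 21.45
position: [0.6809, 0.1018, 0.053]
tool_rot: [-2.86, -0.377, 0.044]
ft_force: [-0.3, -4.8, -1.4]
grip_width: 0.316
t 21.45 pos [0.6809 0.1018 0.053 ] z [-0.063  0.248 -0.967] F [-0.3 -4.8 -1.4] T [-1.39 -0.16  0.11] g 2.75
dp cm (present axes) [-0.23 -0.07 -0.09]  (target axes) [-0.23 -0.07 -0.09] rot [ 0.003 -0.004  0.001]
```

View pics/w14.png

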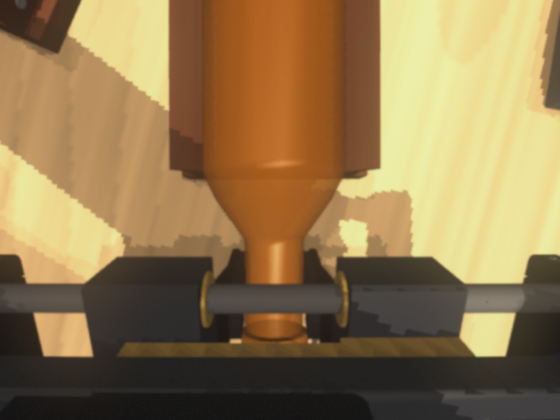

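```bash
python3 -m crank '{"dp":[[0,0.02,0.06],[0,0.02,0.06],[0,0,0],[0,0,0],[0,0,0],[0,0,0],[0,0,0],[0,0,0]],"delta_rot":[[0,0,0],[0,0,0],[0,0,0],[0,0,0],[0,0,0],[0,0,0],[0,0,0],[0,0,0]]}';  python3 - <<'E'
from h import *
need([.6786,.1017,.054],-75,105)
im=ctrl.get_image("scene");cv2.imwrite("pics/s14.png",cv2.resize(im[160:270,300:420],None,fx=5,fy=5,interpolation=cv2.INTER_CUBIC))
E
```

```text
time: 22.3
position: [0.681, 0.102, 0.0518]
tool_rot: [-2.859, -0.377, 0.043]
ft_force: [1.3, -5.4, -0.3]
grip_width: 0.314
t 22.3 pos [0.681  0.102  0.0518] z [-0.063  0.248 -0.967] F [ 1.3 -5.4 -0.3] T [-1.27 -0.12  0.18] g 2.73
dp cm (present axes) [-0.24 -0.09 -0.2 ]  (target axes) [-0.24 -0.09 -0.2 ] rot [ 0.003 -0.004  0.001]
```

View pics/s14.png

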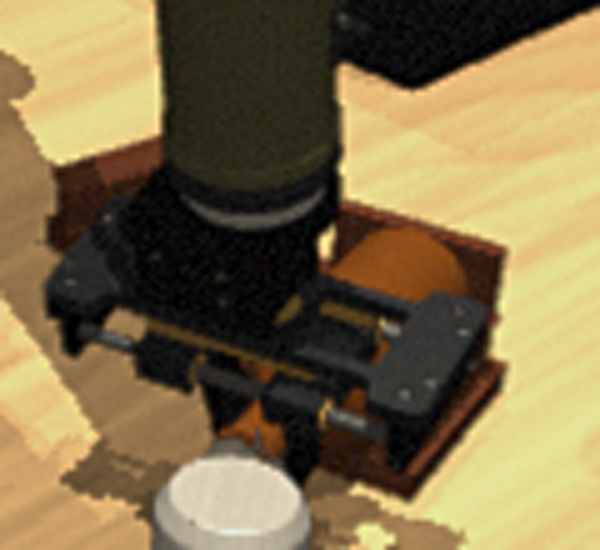

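```bash
python3 -m crank '{"dp":[[0,0.02,0.06],[0,0.02,0.06],[0,0,0],[0,0,0],[0,0,0],[0,0,0],[0,0,0],[0,0,0]],"delta_rot":[[0,0,0],[0,0,0],[0,0,0],[0,0,0],[0,0,0],[0,0,0],[0,0,0],[0,0,0]]}';  python3 - <<'E'
from h import *
need([.6786,.1017,.054],-75,105)
W=ctrl.camera_info("wrist")
im=ctrl.get_image("wrist");cv2.imwrite("pics/w15.png",im)
E
```

```text
time: 23.15
position: [0.681, 0.1021, 0.0514]
tool_rot: [-2.859, -0.378, 0.043]
ft_force: [-0.8, -4.7, 3.2]
grip_width: 0.313
t 23.15 pos [0.681  0.1021 0.0514] z [-0.063  0.249 -0.966] F [-0.8 -4.7  3.2] T [-1.09  0.13  0.19] g 2.72
dp cm (present axes) [-0.25 -0.09 -0.25]  (target axes) [-0.25 -0.09 -0.25] rot [ 0.002 -0.004  0.001]
```

View pics/w15.png

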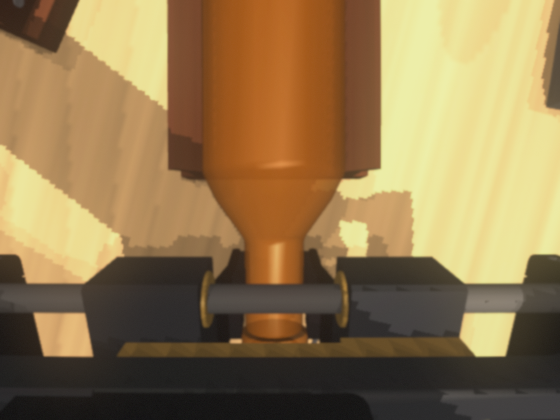

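```bash
python3 -m crank '{"dp":[[0,-0.01,-0.04],[0,0,0],[0,0,0],[0,0,0],[0,0,0],[0,0,0],[0,0,0],[0,0,0]],"delta_rot":[[0,0,0],[0,0,0],[0,0,0],[0,0,0],[0,0,0],[0,0,0],[0,0,0],[0,0,0]]}' - 10; python3 -m crank '{"dp":[[0,0,0],[0,0,0],[0,0,0],[0,0,0],[0,0,0],[0,0,0],[0,0,0],[0,0,0]],"delta_rot":[[0,0,0],[0,0,0],[0,0,0],[0,0,0],[0,0,0],[0,0,0],[0,0,0],[0,0,0]]}' 4.6 10;  python3 - <<'E'
from h import *
need([.6786,.1017,.25],-75,105)
im=ctrl.get_image("wrist");cv2.imwrite("pics/w16.png",im)
E
```

```text
time: 24.0
position: [0.6811, 0.1023, 0.0512]
tool_rot: [-2.859, -0.377, 0.043]
ft_force: [-0.2, -5.0, 1.8]
grip_width: 0.322
time: 24.8
position: [0.6806, 0.1034, 0.0507]
tool_rot: [-2.857, -0.379, 0.045]
ft_force: [-0.1, 0.1, 0.1]
grip_width: 0.527
t 24.8 pos [0.6806 0.1034 0.0507] z [-0.064  0.25  -0.966] F [-0.1  0.1  0.1] T [-0.33 -0.04 -0.  ] g 4.58
dp cm (present axes) [ -0.17  -5.03 -19.29]  (target axes) [ -0.23  -5.05 -19.28] rot [ 0.001 -0.003  0.002]
```

View pics/w16.png

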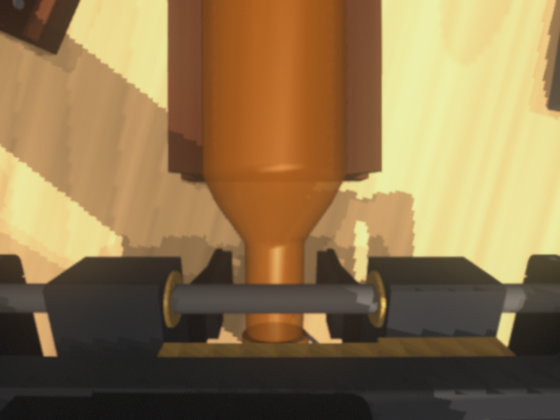

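```bash
python3 -m crank '{"dp":[[0,-0.13,-0.48],[0,-0.26,-0.97],[0,-0.39,-1.45],[0,-0.52,-1.93],[0,-0.78,-2.9],[0,-0.78,-2.9],[0,-0.78,-2.9],[0,-0.78,-2.9]],"delta_rot":[[0,0,0],[0,0,0],[0,0,0],[0,0,0],[0,0,0],[0,0,0],[0,0,0],[0,0,0]]}';  python3 - <<'E'
from h import *
from fk2 import *
s=ctrl.get_state();L=fit().x
t=tool(-98,30);q0=s["joint_positions"];print(q0.round(2))
for al in (-80,-90,-98,-110):
  for th in (15,30,45):
    t=tool(al,th);a=ik(np.array([.473,-.30,.142]),t,q0,L);print(al,th,a[0].round(2),round(a[1],3),round(a[2],2))
for th in (15,30,45): a=ik(np.array([.4525,.158,.05]),tool(-99,90+th),q0,L);print("place",th,a[0].round(2),round(a[1],3),round(a[2],2))
need([.6786,.1017,.25],-75,105)
im=ctrl.get_image("wrist");cv2.imwrite("pics/w17.png",im)
cv2.imwrite("pics/s17.png",ctrl.get_image("scene"))
E
```

```text
time: 25.65
position: [0.6801, 0.1033, 0.2243]
tool_rot: [-2.857, -0.379, 0.042]
ft_force: [0.7, -0.0, 0.1]
grip_width: 0.53
[-0.66  0.57  0.9   1.37 -0.68  1.53  0.52]
-80 15 [-1.57  1.61  1.2   2.21 -0.34  0.69 -0.11] 0.0 0.0
-80 30 [-1.28  0.73  1.22  2.27  0.63  0.67 -0.51] 0.0 0.0
-80 45 [-1.1   0.23  1.22  2.26  0.84  0.76 -0.35] 0.0 0.0
-90 15 [-1.41  1.53  1.22  2.05 -0.2   0.88 -0.22] 0.0 0.0
-90 30 [-1.23  0.92  1.22  2.11  0.27  0.81 -0.33] 0.0 0.0
-90 45 [-1.09  0.48  1.22  2.13  0.47  0.82 -0.24] 0.0 0.0
-98 15 [-1.28  1.49  1.22  1.91 -0.14  1.04 -0.26] 0.0 0.0
-98 30 [-1.17  1.03  1.22  1.99  0.1   0.94 -0.27] 0.0 0.0
-98 45 [-1.05  0.64  1.22  2.02  0.24  0.91 -0.18] 0.0 0.0
-110 15 [-1.09  1.48  1.21  1.7  -0.12  1.27 -0.31] 0.0 0.0
-110 30 [-1.04  1.16  1.22  1.79 -0.06  1.16 -0.25] 0.0 0.0
-110 45 [-0.96  0.84  1.22  1.86 -0.    1.09 -0.17] 0.0 0.0
place 15 [-0.98  0.15  0.83  2.22 -0.51  0.8   0.05] 0.0 0.0
place 30 [-0.8   0.22  0.84  2.28 -0.95  0.89  0.55] 0.0 0.0
place 45 [-0.61  0.42  0.78  2.26 -1.31  1.15  0.93] 0.0 0.0
t 25.65 pos [0.6801 0.1033 0.2243] z [-0.062  0.25  -0.966] F [ 0.7 -0.   0.1] T [-0.36 -0.04  0.02] g 4.61
dp cm (present axes) [-0.17 -0.55 -2.51]  (target axes) [-0.18 -0.55 -2.51] rot [ 0.001 -0.005  0.002]
```

View pics/w17.png

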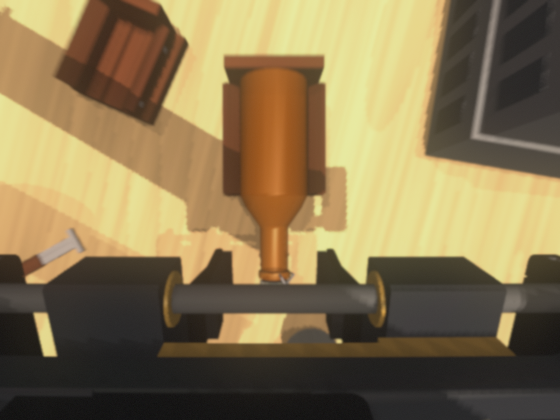

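View pics/s17.png

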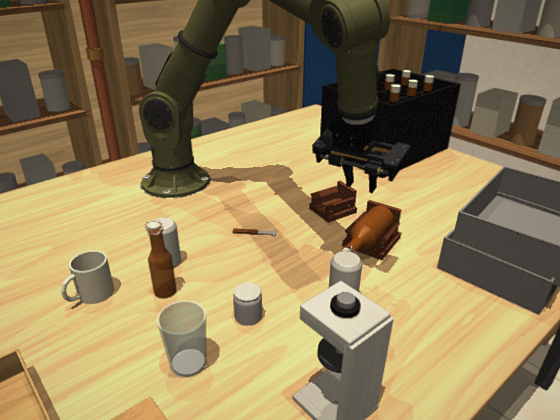

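```bash
python3 -m crank '{"dp":[[0,-0.5,-2],[0,-0.5,-2],[0,-0.5,-2],[0,-0.5,-2],[0,-0.5,-2],[0,1,0],[0,1,0],[0,1,0]],"delta_rot":[[0,0.036,0.135],[0,0.036,0.135],[0,0.036,0.135],[0,0.036,0.135],[0,0.036,0.135],[-0.147,0,0],[-0.147,0,0],[-0.147,0,0]]}' 6.5 20;python3 -m crank '{"dp":[[0,1,0],[0,1,0],[0,1,0],[0,0,0],[0,0,0],[0,0,0],[0,0,0],[0,0,0]],"delta_rot":[[-0.147,0,0],[-0.147,0,0],[-0.147,0,0],[-0.147,0,0],[-0.147,0,0],[-0.147,0,0],[-0.147,0,0],[0,0,0]]}';  python3 - <<'E'
from h import *
print(ctrl.get_state()["joint_positions"].round(2))
t=tool(-115,20);need(np.array([.473,-.30,.142])-t.apply([0,0,.12]),-115,20)
E
```

```text
time: 26.55
position: [0.6669, 0.0748, 0.3231]
tool_rot: [2.893, -0.642, -0.051]
ft_force: [0.6, -0.2, -0.8]
grip_width: 0.745
time: 27.35
position: [0.6556, 0.0529, 0.3234]
tool_rot: [1.895, -0.412, -0.293]
ft_force: [-0.9, -0.2, -2.3]
grip_width: 0.745
[-0.89  1.14  1.18  0.91  0.17  2.04 -0.2 ]
t 27.35 pos [0.6556 0.0529 0.3234] z [-0.393 -0.85  -0.35 ] F [-0.9 -0.2 -2.3] T [ 1.07 -0.46 -0.01] g 6.48
dp cm (present axes) [-1.71 -3.22 31.53]  (target axes) [-1.64 -3.47 31.51] rot [-0.008 -0.003  0.006]
```

```bash
python3 -m crank '{"dp":[[0,0,2],[0,0,3],[-0.3,0,3],[-0.3,0,3],[-0.3,0,3],[-0.3,0,3],[-0.3,0,3],[-0.2,0,2]],"delta_rot":[[0,0,0],[0,0,0],[0,0,0],[0,0,0],[0,0,0],[0,0,0],[0,0,0],[0,0,0]]}';  python3 - <<'E'
from h import *
print(ctrl.get_state()["joint_positions"].round(2))
ctrl.get_image("top")
t=tool(-115,20);need(np.array([.473,-.30,.142])-t.apply([0,0,.12]),-115,20)
W=ctrl.camera_info("wrist");np.save("w18.npy",W,allow_pickle=True)
cv2.imwrite("pics/w18.png",ctrl.get_image("wrist"))
print(proj(W,[[.473,-.3,.18],[.473,-.3,.142],[.473,-.3,.12]]))
E
```

```text
time: 28.15
position: [0.5512, -0.1319, 0.2522]
tool_rot: [1.905, -0.429, -0.287]
ft_force: [-0.1, 0.1, -0.5]
grip_width: 0.746
[-1.01  0.97  1.2   1.53  0.25  1.59 -0.31]
t 28.2 pos [ 0.549  -0.1341  0.2517] z [-0.4   -0.843 -0.361] F [-1.8 -2.9 -0.6] T [ 0.91 -0.29 -0.11] g 6.53
dp cm (present axes) [ 0.16 -3.88  8.98]  (target axes) [ 0.13 -4.07  8.9 ] rot [-0.02   0.006 -0.005]
[[276.28110099 196.2115196 ]
 [276.20053779 161.6219421 ]
 [276.15436404 141.93998213]]
```

View pics/w18.png

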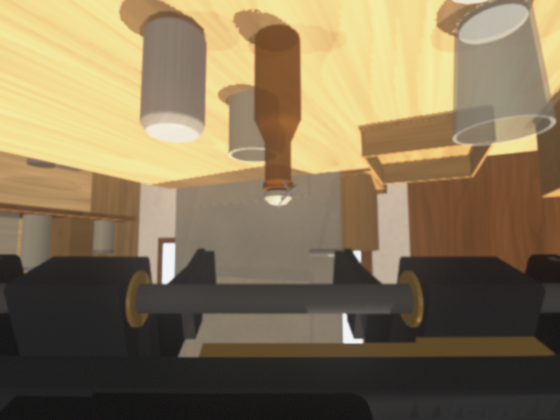

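```bash
python3 - <<'E'
from h import *
W=np.load("w18.npy",allow_pickle=True).item();S=ctrl.camera_info("scene");T=ctrl.camera_info("top")
im=cv2.imread("pics/w18.png");cv2.imwrite("pics/w18c.png",cv2.resize(im[90:220,230:330],None,fx=5,fy=5,interpolation=cv2.INTER_CUBIC))
sb=lambda x,y:(130+x/4.5-.4,180+y/4.5-.4);tb=lambda x,y:(250+x/4-.375,150+y/4-.375)
print(tri(W,(278.5,199),S,sb(107,207)),tri(W,(278.5,199),T,tb(541,352)))
t=tool(-115,20);need(np.array([.4755,-.3005,.142])-t.apply([0,0,.10]),-115,20)
E
```

```text
(array([ 0.47598323, -0.30173669,  0.18116703]), np.float64(0.0041740538634681005)) (array([ 0.47590624, -0.29822801,  0.18334761]), np.float64(0.0009697294588364602))
t 28.25 pos [ 0.5503 -0.1325  0.2524] z [-0.398 -0.843 -0.361] F [ 0.1 -0.9  0.1] T [ 0.96 -0.34 -0.02] g 6.49
dp cm (present axes) [ 0.35 -3.86 11.13]  (target axes) [ 0.32 -4.08 11.05] rot [-0.02   0.005 -0.005]
```

View pics/w18c.png

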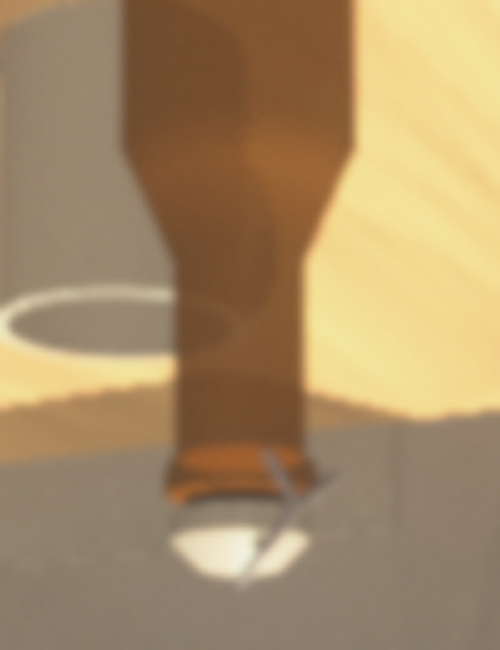

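```bash
python3 -m crank '{"dp":[[0.1,-1,1],[0.1,-1,1],[0.1,-1,2],[0.03,-0.7,2],[0,-0.3,2],[0,0,1.5],[0,0,1],[0,0,0.5]],"delta_rot":[[-0.01,0.003,-0.003],[-0.01,0.002,-0.002],[0,0,0],[0,0,0],[0,0,0],[0,0,0],[0,0,0],[0,0,0]]}';  python3 - <<'E'
from h import *
print(ctrl.get_state()["joint_positions"].round(2))
ctrl.get_image("top")
need(np.array([.4757,-.2998,.142]),-115,20)
W=ctrl.camera_info("wrist")
cv2.imwrite("pics/w19.png",ctrl.get_image("wrist"))
print(proj(W,[[.4757,-.2998,.18],[.4757,-.2998,.142],[.4757,-.2998,.12]]))
E
```

```text
time: 29.05
position: [0.5184, -0.2134, 0.1766]
tool_rot: [1.881, -0.41, -0.29]
ft_force: [-0.4, 0.5, 0.4]
grip_width: 0.747
[-0.96  1.03  1.16  1.69  0.25  1.37 -0.37]
t 29.1 pos [ 0.5182 -0.2136  0.1766] z [-0.393 -0.856 -0.337] F [-0.  -0.8  0.1] T [ 0.93 -0.4   0.  ] g 6.5
dp cm (present axes) [-0.27 -0.02 10.21]  (target axes) [-0.21  0.03 10.21] rot [ 0.006 -0.006  0.003]
[[270.53530949 270.24381017]
 [270.65758542 221.98542975]
 [270.72825482 194.47946822]]
```

View pics/w19.png

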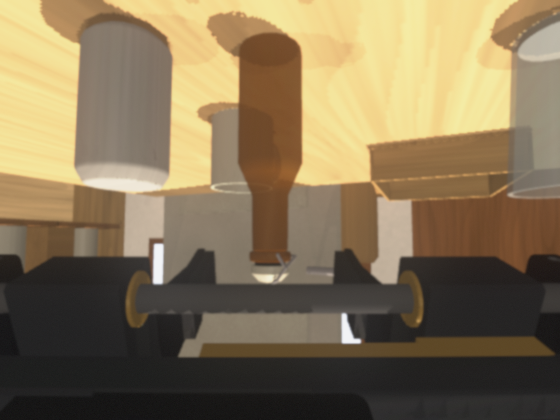

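```bash
python3 -m crank '{"dp":[[-0.15,0,1],[-0.15,0,2],[0,0,2],[0,0,2],[0,0,1.5],[0,0,1],[0,0,0.7],[0,0,0]],"delta_rot":[[0,0,0],[0,0,0],[0,0,0],[0,0,0],[0,0,0],[0,0,0],[0,0,0],[0,0,0]]}';  python3 - <<'E'
from h import *
ctrl.get_image("top")
need(np.array([.4757,-.2998,.142]),-115,20)
cv2.imwrite("pics/w20.png",ctrl.get_image("wrist"));cv2.imwrite("pics/s20.png",ctrl.get_image("scene"))
E
```

```text
time: 29.95
position: [0.4756, -0.2993, 0.1424]
tool_rot: [1.881, -0.41, -0.29]
ft_force: [0.1, -0.1, 0.3]
grip_width: 0.747
t 30.0 pos [ 0.4763 -0.2987  0.1424] z [-0.392 -0.856 -0.337] F [-0.4 -0.   0.6] T [ 0.91 -0.41 -0.01] g 6.49
dp cm (present axes) [-0.01 -0.    0.13]  (target axes) [-0.01  0.    0.13] rot [ 0.005 -0.007  0.003]
```

View pics/w20.png

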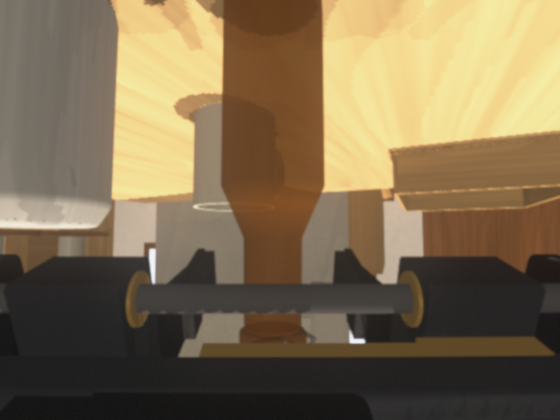

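View pics/s20.png

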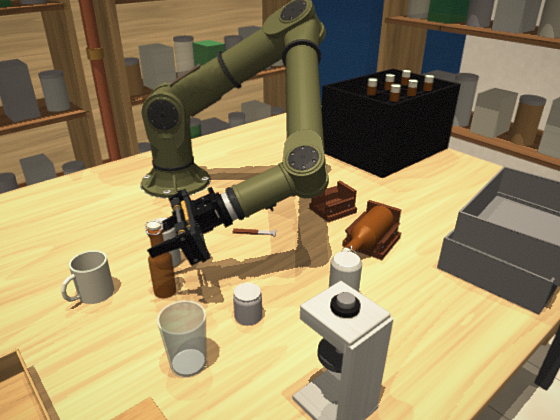

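```bash
python3 -m crank '{"dp":[[0,0,0],[0,0,0],[0,0,0],[0,0,0],[0,0,0],[0,0,0],[0,0,0],[0,0,0]],"delta_rot":[[0,0,0],[0,0,0],[0,0,0],[0,0,0],[0,0,0],[0,0,0],[0,0,0],[0,0,0]]}' 2.0 20;  python3 -m crank '{"dp":[[0,0,0],[0,0,0],[0,0,0],[0,0,0],[0,0,0],[0,0.5,-0.18],[0,1,-0.36],[0,1.5,-0.55]],"delta_rot":[[0,0,0],[0,0,0],[0,0,0],[0,0,0],[0,0,0],[0,0,0],[0,0,0],[0,0,0]]}' 0 60; python3 - <<'E'
from h import *
need([.4757,-.2998,.31],-99,20)
cv2.imwrite("pics/s21.png",ctrl.get_image("scene"))
E
```

```text
time: 30.9
position: [0.476, -0.2988, 0.1425]
tool_rot: [1.881, -0.41, -0.289]
ft_force: [0.3, 0.5, -1.2]
grip_width: 0.322
time: 31.7
position: [0.4762, -0.2985, 0.1748]
tool_rot: [1.881, -0.409, -0.29]
ft_force: [0.4, -0.0, -2.3]
grip_width: 0.315
t 31.7 pos [ 0.4762 -0.2985  0.1748] z [-0.392 -0.856 -0.337] F [ 0.4 -0.  -2.3] T [ 1.31 -0.62  0.07] g 2.74
dp cm (present axes) [-0.   12.78 -4.42]  (target axes) [-0.02 12.75 -4.5 ] rot [ 0.005  0.256 -0.091]
```

View pics/s21.png

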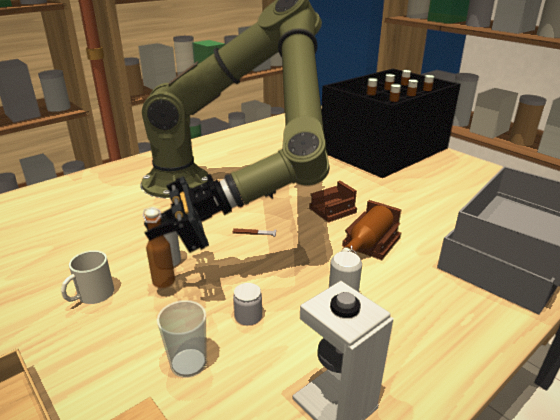

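```bash
python3 -m crank '{"dp":[[0,2,-0.72],[0,2.5,-0.9],[0,2.5,-0.9],[0,2.5,-0.9],[0,2,-0.72],[0,1,-0.36],[0,0,0],[0,0,0]],"delta_rot":[[0,0,0],[0,0,0],[0,0,0],[0,0,0],[0,0.06,-0.02],[0,0.1,-0.035],[0.03,0.096,-0.036],[0.06,0,0]]}'; python3 -m crank '{"dp":[[0,0,0],[0,0,0],[0,0,0],[0,0,0],[0,0,0],[0,0,0],[0,0,0],[0,0,0]],"delta_rot":[[0.09,0,0],[0.09,0,0],[0.09,0,0],[0.09,0,0],[0.09,0,0],[0.09,0,0],[0.09,0,0],[0.09,0,0]]}';  python3 -m crank '{"dp":[[0,0,0],[0,0,0],[0,0,0],[0,0,0],[0,0,0],[0,0,0],[0,0,0],[0,0,0]],"delta_rot":[[0.1,0,0],[0.1,0,0],[0.1,0,0],[0.1,0,0],[0.1,0,0],[0.1,0,0],[0.1,0,0],[0.061,0,0]]}'; python3 - <<'E'
from h import *
print(ctrl.get_state()["joint_positions"].round(2))
need([.4525,.150,.20],-99,109.7)
cv2.imwrite("pics/s22.png",ctrl.get_image("scene"));cv2.imwrite("pics/w22.png",ctrl.get_image("wrist"))
E
```

```text
time: 32.55
position: [0.4734, -0.2985, 0.3046]
tool_rot: [2.006, -0.155, -0.102]
ft_force: [-0.0, 0.1, -3.3]
grip_width: 0.308
time: 33.35
position: [0.475, -0.2997, 0.3072]
tool_rot: [2.722, -0.217, -0.043]
ft_force: [-0.4, 0.5, -2.8]
grip_width: 0.305
time: 34.15
position: [0.4739, -0.3011, 0.3073]
tool_rot: [-2.789, 0.226, -0.039]
ft_force: [0.5, -0.1, -2.8]
grip_width: 0.31
[-0.14  0.38  1.1   1.5  -0.57  1.72  0.8 ]
t 34.15 pos [ 0.4739 -0.3011  0.3073] z [ 0.054  0.333 -0.941] F [ 0.5 -0.1 -2.8] T [-0.82  0.14  0.07] g 2.7
dp cm (present axes) [ -9.37 -37.97  25.01]  (target axes) [ -9.17 -38.02  25.01] rot [-0.    -0.002 -0.004]
```

View pics/s22.png

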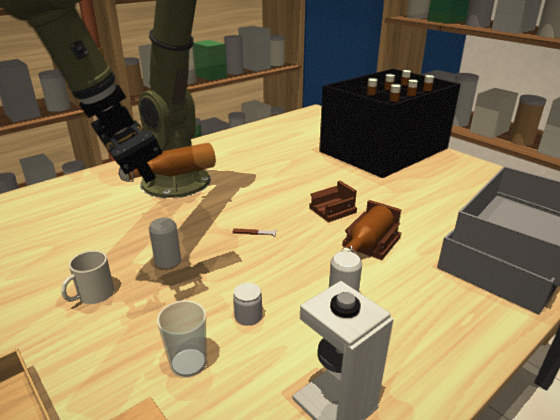

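View pics/w22.png

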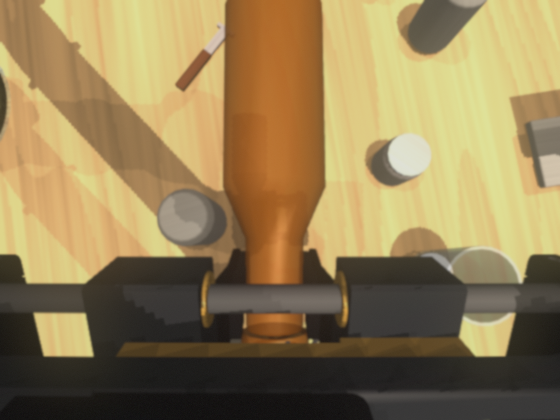

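```bash
python3 -m crank '{"dp":[[0,-1,0.36],[0,-2,0.72],[0,-3,1.07],[0,-3.2,1.15],[0,-3.2,1.15],[0,-3.2,1.15],[-0.3,-3.2,1.15],[-0.6,-3.2,1.15]],"delta_rot":[[0,0,0],[0,0,0],[0,0,0],[0,0,0],[0,0,0],[0,0,0],[0,0,0],[0,0,0]]}'; python3 -m crank '{"dp":[[-1,-3.2,1.15],[-1,-3.2,1.15],[-1.2,-3,1.07],[-1.2,-3,1.07],[-1,-2.5,0.9],[-1,-1.8,0.6],[-0.6,-0.8,0.3],[0,0,0]],"delta_rot":[[0,0,0],[0,0,0],[0,0,0],[0,0,0],[0,0,0],[0,0,0],[0,0,0],[0,0,0]]}'; python3 - <<'E'
from h import *
print(ctrl.get_state()["joint_positions"].round(2))
need([.4525,.150,.20],-99,109.7)
cv2.imwrite("pics/w23.png",ctrl.get_image("wrist"))
E
```

```text
time: 35.05
position: [0.5038, -0.063, 0.307]
tool_rot: [-2.791, 0.214, -0.04]
ft_force: [0.1, -0.2, -3.0]
grip_width: 0.312
time: 35.85
position: [0.4626, 0.1302, 0.307]
tool_rot: [-2.79, 0.212, -0.039]
ft_force: [-0.1, 0.6, -2.6]
grip_width: 0.311
[-0.87 -0.22  0.68  1.88 -0.19  1.32 -0.31]
t 35.85 pos [0.4626 0.1302 0.307 ] z [ 0.053  0.333 -0.941] F [-0.1  0.6 -2.6] T [-0.88  0.14  0.01] g 2.71
dp cm (present axes) [-1.31  1.91 10.68]  (target axes) [-1.3   1.92 10.68] rot [-0.     0.     0.005]
```

View pics/w23.png

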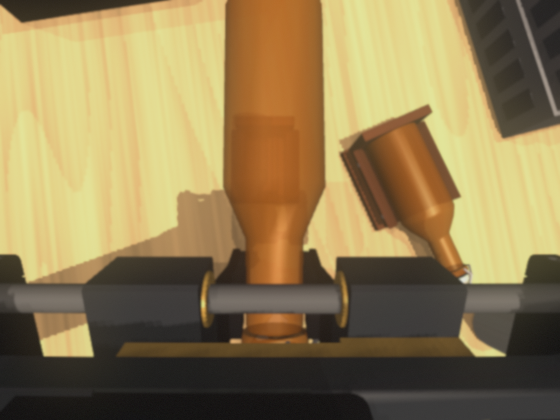

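```bash
python3 -m crank '{"dp":[[-0.2,0.2,1],[-0.3,0.35,2],[-0.3,0.35,2],[-0.3,0.35,2],[-0.2,0.3,1.7],[0,0.2,1.2],[0,0.1,0.6],[0,0,0.2]],"delta_rot":[[0,0,0],[0,0,0],[0,0,0],[0,0,0],[0,0,0.005],[0,0,0],[0,0,0],[0,0,0]]}'; python3 - <<'E'
from h import *
print(ctrl.get_state()["joint_positions"].round(2))
ctrl.get_image("top")
need([.4525,.150,.10],-99,109.7)
W=ctrl.camera_info("wrist")
im=ctrl.get_image("wrist");cv2.imwrite("pics/w24.png",cv2.resize(im[0:250,190:360],None,fx=2.4,fy=2.4,interpolation=cv2.INTER_CUBIC))
c=np.array([.1564,.9877,0]);l=np.array([.9877,-.1564,0]);s=np.array([.476,.2985,0])
for k,(a,b,z) in dict(frontL=(-92,-48,.018),frontR=(-92,48,.018),boardL=(0,-40,.07),boardR=(0,40,.07)).items():
    p=s+c*a/1e3+l*b/1e3+[0,0,z]; u=proj(W,p)[0]; print(k,u.round(1),"crop",((u-[190,0])*2.4).round())
E
```

```text
time: 36.7
position: [0.4544, 0.1481, 0.1993]
tool_rot: [-2.79, 0.228, -0.039]
ft_force: [0.5, 1.5, -2.5]
grip_width: 0.313
[-0.89 -0.16  0.7   2.05 -0.25  1.1  -0.25]
t 36.75 pos [0.4546 0.1484 0.1997] z [ 0.054  0.332 -0.942] F [ 0.5 -0.2 -2.8] T [-0.84  0.13 -0.04] g 2.7
dp cm (present axes) [-0.23  3.24  9.43]  (target axes) [-0.23  3.24  9.43] rot [ 0.001 -0.002 -0.005]
frontL [227.8 202.4] crop [ 91. 486.]
frontR [317.4 201.9] crop [306. 485.]
boardL [228.8  97.8] crop [ 93. 235.]
boardR [314.7  97.3] crop [299. 234.]
```

View pics/w24.png

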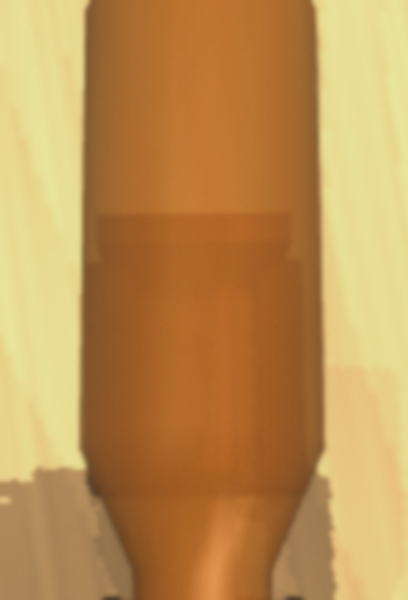

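```bash
python3 -m crank '{"dp":[[-0.15,0.4,0.9],[-0.15,0.6,1.7],[0,0.57,1.6],[0,0.54,1.5],[0,0.4,1.1],[0,0.27,0.75],[0,0.17,0.47],[0,0.1,0.28]],"delta_rot":[[0,0,0],[0,0,0],[0,0,0],[0,0,0],[0,0,0],[0,0,0],[0,0,0],[0,0,0]]}'; python3 - <<'E'
from h import *
print(ctrl.get_state()["joint_positions"].round(2))
ctrl.get_image("top")
need([.4515,.148,.055],-99,109.7)
im=ctrl.get_image("wrist");cv2.imwrite("pics/w25.png",cv2.resize(im[0:250,190:360],None,fx=2.4,fy=2.4,interpolation=cv2.INTER_CUBIC))
im=ctrl.get_image("scene");cv2.imwrite("pics/s25.png",cv2.resize(im[120:250,250:410],None,fx=4.5,fy=4.5,interpolation=cv2.INTER_CUBIC))
E
```

```text
time: 37.6
position: [0.4514, 0.1485, 0.1114]
tool_rot: [-2.79, 0.227, -0.04]
ft_force: [1.0, -0.2, -1.8]
grip_width: 0.312
[-0.89 -0.03  0.76  2.16 -0.38  0.94 -0.08]
t 37.65 pos [0.4513 0.1484 0.1112] z [ 0.054  0.332 -0.942] F [-1.   0.6 -2.5] T [-0.82  0.17  0.02] g 2.69
dp cm (present axes) [0.03 1.92 5.28]  (target axes) [0.03 1.93 5.28] rot [ 0.001 -0.002 -0.005]
```

View pics/w25.png

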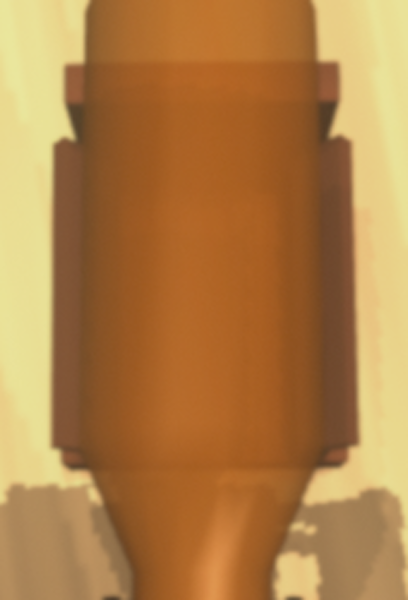

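View pics/s25.png

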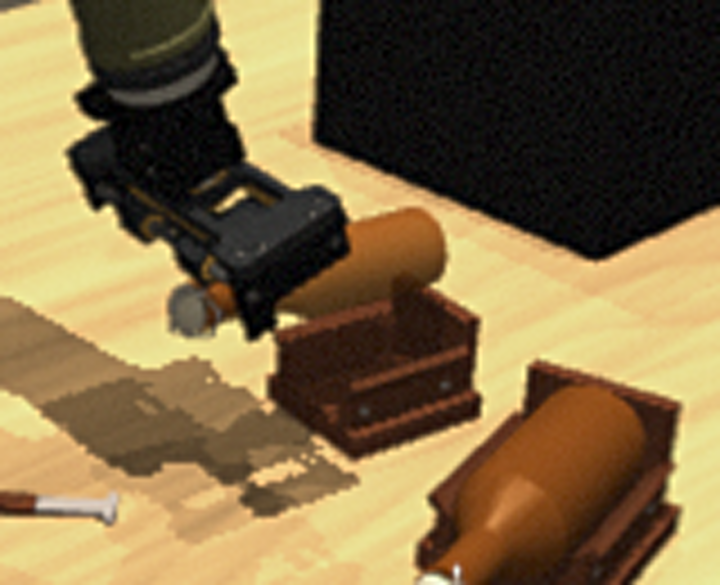

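```bash
python3 - <<'E'
from h import *
W=ctrl.camera_info("wrist");s=ctrl.get_state()["position"]
f=lambda x,y:(190+x/2.4-.3,y/2.4-.3)
c=np.array([.1564,.9877,0])
for n,p,z in [("board inner top",(203,102),.07),("board outer top",(203,63),.07),("front rail end top",(205,447),.054),("front base",(203,467),.018)]:
    P=onz(W,f(*p),z); print(n,P.round(4),"along c from TCP mm",round((P-s)@c*1e3,1))
E
```

```text
board inner top [0.4749 0.2962 0.07  ] along c from TCP mm 149.6
board outer top [0.4768 0.3074 0.07  ] along c from TCP mm 160.9
front rail end top [0.4606 0.2044 0.054 ] along c from TCP mm 56.6
front base [0.4599 0.2038 0.018 ] along c from TCP mm 55.9
```

```bash
python3 -m crank '{"dp":[[0.08,0.25,0.7],[0,0.34,0.94],[0,0.34,0.94],[0,0.3,0.8],[0,0.22,0.6],[0,0.12,0.35],[0,0.08,0.2],[0,0.03,0.1]],"delta_rot":[[0,0,0],[0,0,0],[0,0,0],[0,0,0],[0,0,0],[0,0,0],[0,0,0],[0,0,0]]}'; python3 - <<'E'
from h import *
print(ctrl.get_state()["joint_positions"].round(2))
ctrl.get_image("top")
need([.4515,.148,.047],-99,109.7)
im=ctrl.get_image("wrist");cv2.imwrite("pics/w26.png",cv2.resize(im[0:250,190:360],None,fx=2.4,fy=2.4,interpolation=cv2.INTER_CUBIC))
E
```

```text
time: 38.55
position: [0.4521, 0.1481, 0.0622]
tool_rot: [-2.79, 0.227, -0.039]
ft_force: [-0.1, 0.0, -2.9]
grip_width: 0.311
[-0.88  0.08  0.77  2.2  -0.52  0.86  0.07]
t 38.6 pos [0.4521 0.1481 0.0622] z [ 0.054  0.332 -0.942] F [ 0.1  0.5 -2.6] T [-0.84  0.16 -0.02] g 2.72
dp cm (present axes) [-0.06  0.53  1.43]  (target axes) [-0.06  0.53  1.43] rot [ 0.    -0.002 -0.005]
```

View pics/w26.png

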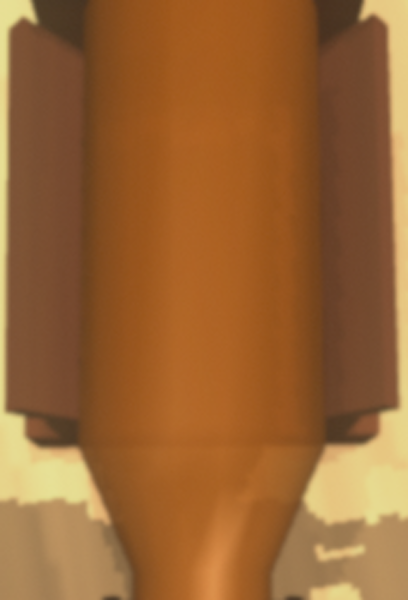

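```bash
python3 -m crank '{"dp":[[0,0.07,0.19],[0,0.07,0.19],[0,0.07,0.19],[0,0.05,0.14],[0,0.05,0.14],[0,0.03,0.1],[0,0,0],[0,0,0]],"delta_rot":[[0,0,0],[0,0,0],[0,0,0],[0,0,0],[0,0,0],[0,0,0],[0,0,0],[0,0,0]]}'; python3 - <<'E'
from h import *
need([.4515,.148,.047],-99,109.7)
E
```

```text
time: 39.45
position: [0.452, 0.1481, 0.0522]
tool_rot: [-2.79, 0.227, -0.039]
ft_force: [-0.7, 0.9, -1.7]
grip_width: 0.315
t 39.45 pos [0.452  0.1481 0.0522] z [ 0.054  0.332 -0.942] F [-0.7  0.9 -1.7] T [-0.82  0.14 -0.06] g 2.74
dp cm (present axes) [-0.05  0.19  0.49]  (target axes) [-0.05  0.19  0.49] rot [ 0.    -0.002 -0.005]
```

```bash
python3 -m crank '{"dp":[[0,0.03,0.09],[0,0.03,0.09],[0,0.03,0.09],[0,0,0],[0,0,0],[0,0,0],[0,0,0],[0,0,0]],"delta_rot":[[0,0,0],[0,0,0],[0,0,0],[0,0,0],[0,0,0],[0,0,0],[0,0,0],[0,0,0]]}'; python3 - <<'E'
from h import *
need([.4515,.148,.047],-99,109.7)
E
```

```text
time: 40.25
position: [0.452, 0.1481, 0.0494]
tool_rot: [-2.79, 0.227, -0.039]
ft_force: [0.6, 0.7, -1.7]
grip_width: 0.31
t 40.25 pos [0.452  0.1481 0.0494] z [ 0.054  0.332 -0.942] F [ 0.6  0.7 -1.7] T [-0.8   0.19  0.01] g 2.69
dp cm (present axes) [-0.05  0.1   0.22]  (target axes) [-0.05  0.1   0.22] rot [ 0.    -0.002 -0.005]
```

```bash
python3 -m crank '{"dp":[[0,0.03,0.08],[0,0.03,0.08],[0,0,0],[0,0,0],[0,0,0],[0,0,0],[0,0,0],[0,0,0]],"delta_rot":[[0,0,0],[0,0,0],[0,0,0],[0,0,0],[0,0,0],[0,0,0],[0,0,0],[0,0,0]]}'; python3 - <<'E'
from h import *
need([.4515,.148,.047],-99,109.7)
E
```

```text
time: 41.05
position: [0.452, 0.1482, 0.0477]
tool_rot: [-2.79, 0.227, -0.039]
ft_force: [0.2, -0.2, -2.7]
grip_width: 0.311
t 41.05 pos [0.452  0.1482 0.0477] z [ 0.054  0.332 -0.942] F [ 0.2 -0.2 -2.7] T [-0.78  0.19  0.03] g 2.71
dp cm (present axes) [-0.05  0.05  0.06]  (target axes) [-0.05  0.05  0.06] rot [ 0.    -0.002 -0.005]
```

```bash
python3 -m crank '{"dp":[[0,0.03,0.08],[0,0.03,0.08],[0,0.02,0.05],[0,0,0],[0,0,0],[0,0,0],[0,0,0],[0,0,0]],"delta_rot":[[0,0,0],[0,0,0],[0,0,0],[0,0,0],[0,0,0],[0,0,0],[0,0,0],[0,0,0]]}'; python3 - <<'E'
from h import *
need([.4515,.148,.047],-99,109.7)
E
```

```text
time: 41.85
position: [0.452, 0.1481, 0.0455]
tool_rot: [-2.79, 0.227, -0.039]
ft_force: [-1.1, -2.6, 0.4]
grip_width: 0.312
t 41.85 pos [0.452  0.1481 0.0455] z [ 0.054  0.332 -0.942] F [-1.1 -2.6  0.4] T [-0.65  0.31  0.08] g 2.71
dp cm (present axes) [-0.05 -0.04 -0.15]  (target axes) [-0.05 -0.04 -0.15] rot [ 0.    -0.002 -0.005]
```

```bash
python3 -m crank '{"dp":[[0,-0.1,0.03],[0,-0.1,0.03],[0,-0.1,0.03],[0,-0.1,0.03],[0,-0.1,0.03],[0,0,0],[0,0,0],[0,0,0]],"delta_rot":[[0,0,0],[0,0,0],[0,0,0],[0,0,0],[0,0,0],[0,0,0],[0,0,0],[0,0,0]]}'; python3 - <<'E'
from h import *
need([.4525,.1545,.046],-99,109.7)
E
```

```text
time: 42.65
position: [0.4528, 0.1536, 0.0457]
tool_rot: [-2.789, 0.226, -0.039]
ft_force: [0.4, 1.5, -0.7]
grip_width: 0.312
t 42.65 pos [0.4528 0.1536 0.0457] z [ 0.054  0.333 -0.941] F [ 0.4  1.5 -0.7] T [-0.48  0.18  0.1 ] g 2.72
dp cm (present axes) [-0.04 -0.09  0.  ]  (target axes) [-0.04 -0.09  0.  ] rot [-0.    -0.001 -0.005]
```

```bash
python3 -m crank '{"dp":[[0,-0.1,0.03],[0,-0.1,0.03],[0,-0.1,0.03],[0,0,0],[0,0,0],[0,0,0],[0,0,0],[0,0,0]],"delta_rot":[[0,0,0],[0,0,0],[0,0,0],[0,0,0],[0,0,0],[0,0,0],[0,0,0],[0,0,0]]}'; python3 - <<'E'
from h import *
need([.4525,.1545,.046],-99,109.7)
E
```

```text
time: 43.45
position: [0.4533, 0.1564, 0.0459]
tool_rot: [-2.79, 0.227, -0.039]
ft_force: [-1.1, -0.5, -1.9]
grip_width: 0.309
t 43.45 pos [0.4533 0.1564 0.0459] z [ 0.054  0.333 -0.942] F [-1.1 -0.5 -1.9] T [-0.59  0.21  0.1 ] g 2.69
dp cm (present axes) [-0.05  0.18 -0.08]  (target axes) [-0.05  0.18 -0.08] rot [ 0.    -0.002 -0.005]
```

```bash
python3 -m crank '{"dp":[[0,-0.1,0.035],[0,-0.1,0.035],[0,-0.05,0.02],[0,0,0],[0,0,0],[0,0,0],[0,0,0],[0,0,0]],"delta_rot":[[0,0,0],[0,0,0],[0,0,0],[0,0,0],[0,0,0],[0,0,0],[0,0,0],[0,0,0]]}'; python3 - <<'E'
from h import *
need([.4525,.1545,.046],-99,109.7)
cv2.imwrite("pics/w27.png",ctrl.get_image("wrist"))
im=ctrl.get_image("scene");cv2.imwrite("pics/s27.png",cv2.resize(im[120:250,250:410],None,fx=4.5,fy=4.5,interpolation=cv2.INTER_CUBIC))
E
```

```text
time: 44.25
position: [0.4535, 0.1565, 0.0454]
tool_rot: [-2.792, 0.228, -0.038]
ft_force: [-3.2, -8.1, 3.4]
grip_width: 0.308
t 44.25 pos [0.4535 0.1565 0.0454] z [ 0.054  0.33  -0.942] F [-3.2 -8.1  3.4] T [-1.91  0.8   0.39] g 2.68
dp cm (present axes) [-0.07  0.18 -0.12]  (target axes) [-0.07  0.18 -0.12] rot [ 0.003 -0.001 -0.006]
```

View pics/s27.png

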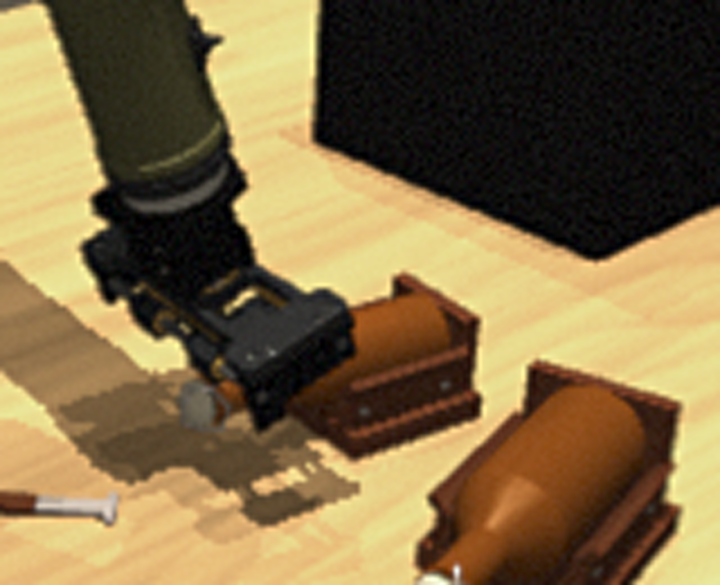

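View pics/w27.png

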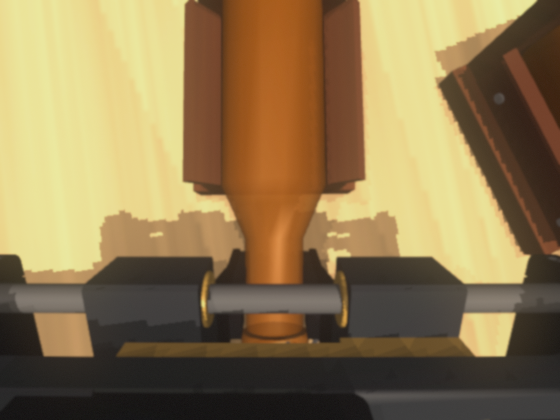

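```bash
python3 -m crank '{"dp":[[0,0.1,-0.03],[0,0,0],[0,0,0],[0,0,0],[0,0,0],[0,0,0],[0,0,0],[0,0,0]],"delta_rot":[[0,0,0],[0,0,0],[0,0,0],[0,0,0],[0,0,0],[0,0,0],[0,0,0],[0,0,0]]}'; python3 -m crank '{"dp":[[0,0.015,0.05],[0,0.015,0.05],[0,0,0],[0,0,0],[0,0,0],[0,0,0],[0,0,0],[0,0,0]],"delta_rot":[[0,0,0],[0,0,0],[0,0,0],[0,0,0],[0,0,0],[0,0,0],[0,0,0],[0,0,0]]}'; python3 - <<'E'
from h import *
need([.4525,.1545,.046],-99,109.7)
E
```

```text
time: 45.15
position: [0.4534, 0.1565, 0.0455]
tool_rot: [-2.791, 0.228, -0.039]
ft_force: [-2.1, -6.2, 2.3]
grip_width: 0.312
time: 45.95
position: [0.4536, 0.1564, 0.0449]
tool_rot: [-2.791, 0.228, -0.039]
ft_force: [-5.3, -8.0, 7.0]
grip_width: 0.308
t 45.95 pos [0.4536 0.1564 0.0449] z [ 0.054  0.331 -0.942] F [-5.3 -8.   7. ] T [-1.54  0.92  0.39] g 2.68
dp cm (present axes) [-0.08  0.15 -0.17]  (target axes) [-0.08  0.15 -0.17] rot [ 0.001 -0.001 -0.005]
```

```bash
python3 -m crank '{"dp":[[-0.05,-0.015,-0.05],[0,-0.01,-0.03],[0,0,0],[0,0,0],[0,0,0],[0,0,0],[0,0,0],[0,0,0]],"delta_rot":[[0,0,0],[0,0,0],[0,0,0],[0,0,0],[0,0,0],[0,0,0],[0,0,0],[0,0,0]]}' - 20; python3 - <<'E'
from h import *
need([.4525,.1545,.046],-99,109.7)
E
```

```text
time: 46.75
position: [0.4535, 0.1565, 0.0453]
tool_rot: [-2.791, 0.229, -0.041]
ft_force: [0.4, -5.4, 0.7]
grip_width: 0.318
t 46.75 pos [0.4535 0.1565 0.0453] z [ 0.055  0.331 -0.942] F [ 0.4 -5.4  0.7] T [-1.52  0.34  0.  ] g 2.76
dp cm (present axes) [-0.07  0.18 -0.14]  (target axes) [-0.07  0.18 -0.14] rot [ 0.002 -0.003 -0.006]
```

Clean: only the push against the board remains. Release.

```bash
python3 -m crank '{"dp":[[0,0,0],[0,0,0],[0,0,0],[0,0,0],[0,0,0],[0,0,0],[0,0,0],[0,0,0]],"delta_rot":[[0,0,0],[0,0,0],[0,0,0],[0,0,0],[0,0,0],[0,0,0],[0,0,0],[0,0,0]]}' 4.8 10; python3 - <<'E'
from h import *
need([.4525,.1545,.2],-99,109.7)
cv2.imwrite("pics/w28.png",ctrl.get_image("wrist"))
E
```

```text
time: 47.55
position: [0.4531, 0.158, 0.0456]
tool_rot: [-2.79, 0.227, -0.039]
ft_force: [-0.6, -0.1, 0.2]
grip_width: 0.551
t 47.55 pos [0.4531 0.158  0.0456] z [ 0.054  0.332 -0.942] F [-0.6 -0.1  0.2] T [-0.49  0.15  0.01] g 4.8
dp cm (present axes) [-1.000e-02 -4.860e+00 -1.466e+01]  (target axes) [-1.000e-02 -4.870e+00 -1.465e+01] rot [ 0.    -0.002 -0.005]
```

View pics/w28.png

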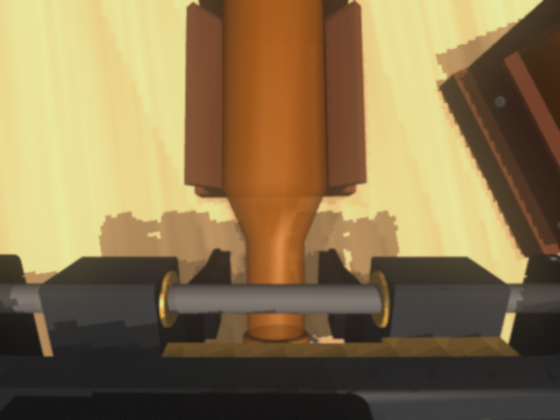

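```bash
python3 -m crank '{"dp":[[0,-0.17,-0.47],[0,-0.34,-0.94],[0,-0.5,-1.4],[0,-0.67,-1.9],[0,-1,-2.8],[0,-1,-2.8],[0,-1,-2.8],[0,-0.7,-1.9]],"delta_rot":[[0,0,0],[0,0,0],[0,0,0],[0,0,0],[0,0,0],[0,0,0],[0,0,0],[0,0,0]]}'; python3 - <<'E'
from h import *
ctrl.get_image("top");need([.4525,.1545,.2],-99,109.7)
cv2.imwrite("pics/w29.png",ctrl.get_image("wrist"));cv2.imwrite("pics/s29.png",ctrl.get_image("scene"))
im=ctrl.get_image("scene");cv2.imwrite("pics/s29c.png",cv2.resize(im[160:270,290:420],None,fx=6,fy=5.4,interpolation=cv2.INTER_CUBIC))
E
```

```text
time: 48.4
position: [0.4539, 0.158, 0.2077]
tool_rot: [-2.788, 0.227, -0.043]
ft_force: [-0.0, -0.1, -0.3]
grip_width: 0.552
t 48.45 pos [0.4555 0.1586 0.2107] z [ 0.061  0.336 -0.94 ] F [1.6 1.4 1.9] T [-0.33 -0.07 -0.06] g 4.79
dp cm (present axes) [-0.24  0.79  0.85]  (target axes) [-0.23  0.78  0.85] rot [-0.005 -0.007 -0.004]
```

View pics/w29.png

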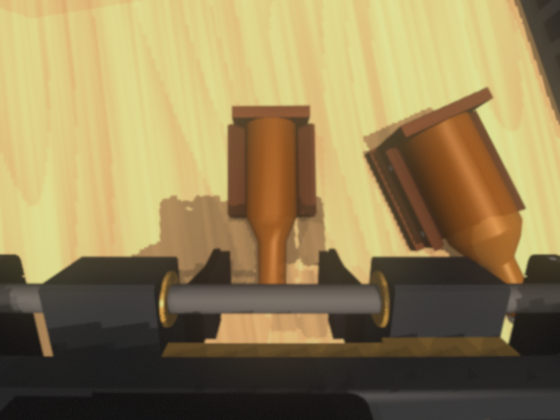

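View pics/s29.png

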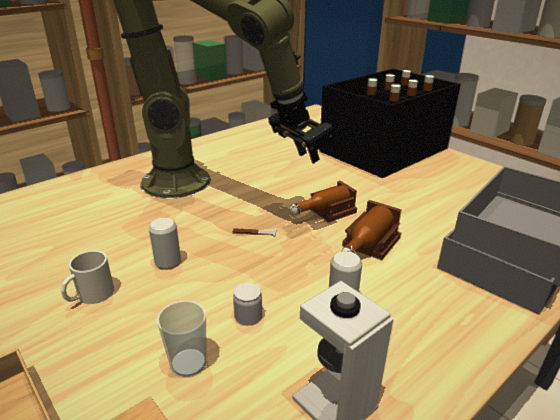

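View pics/s29c.png

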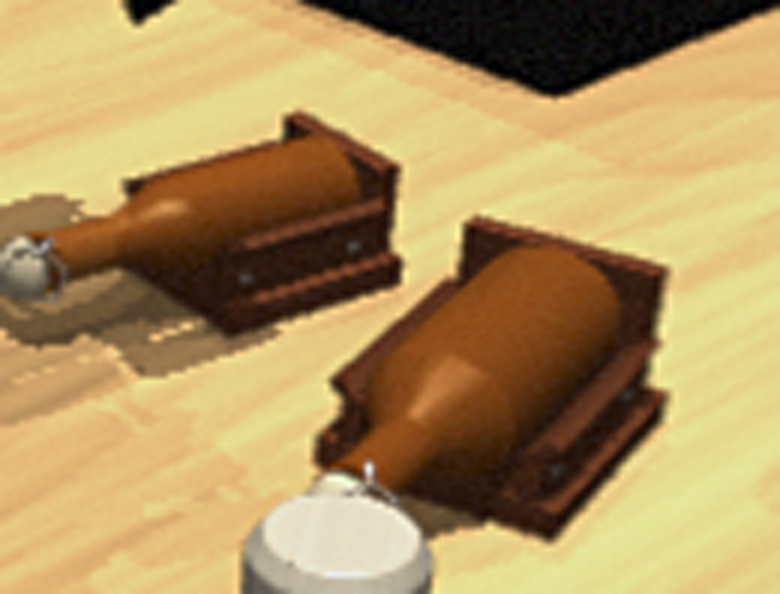

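```bash
python3 -m crank '{"dp":[[0,0,-1],[0,0,-1],[0,0,0],[0,0,0],[0,0,0],[0,0,0],[0,0,0],[0,0,0]],"delta_rot":[[0,0,0],[0,0,0],[0,0,0],[0,0,0],[0,0,0],[0,0,0],[0,0,0],[0,0,0]]}'; python3 - <<'E'
from h import *
s=cv2.imread("pics/scene0.png").astype(int);n=ctrl.get_image("scene").astype(int)
d=np.abs(s-n).max(2)
for k,(x0,y0,x1,y1) in dict(mug=(60,248,115,310),canb=(328,250,362,285),jar=(157,300,210,378),tin=(231,283,265,325),opener=(232,226,278,238)).items(): print(k,(d[y0:y1,x0:x1]>40).mean().round(3))
t=ctrl.get_image("top");cv2.imwrite("pics/t30.png",t)
cv2.imwrite("pics/t30c.png",cv2.resize(t[150:300,150:450],None,fx=2.6,fy=2.6,interpolation=cv2.INTER_CUBIC))
W=ctrl.camera_info("wrist");np.save("w30.npy",W,allow_pickle=True)
im=ctrl.get_image("wrist");cv2.imwrite("pics/w30.png",cv2.resize(im[80:300,200:540],None,fx=2.3,fy=2.3,interpolation=cv2.INTER_CUBIC))
print(ctrl.get_state()["qd"].round(3),ctrl.get_state()["time"])
E
```

```text
time: 49.4
position: [0.4519, 0.1515, 0.2237]
tool_rot: [-2.79, 0.227, -0.039]
ft_force: [0.1, -0.3, 0.2]
grip_width: 0.553
mug 0.0
canb 0.049
jar 0.0
tin 0.0
opener 0.011
[ 0.001 -0.002  0.     0.001 -0.001 -0.001  0.   ] 49.55
```

View pics/t30c.png

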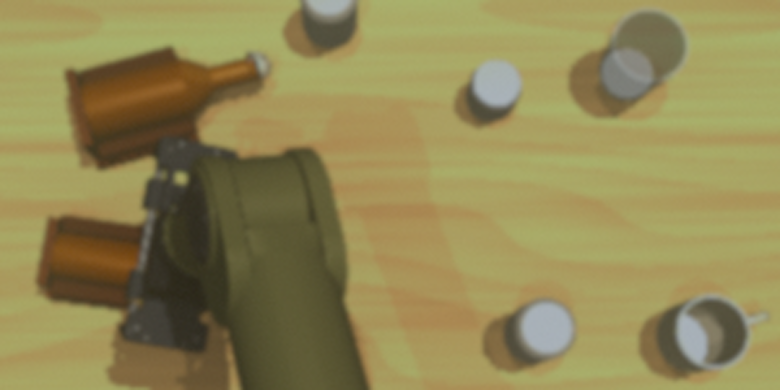

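View pics/w30.png

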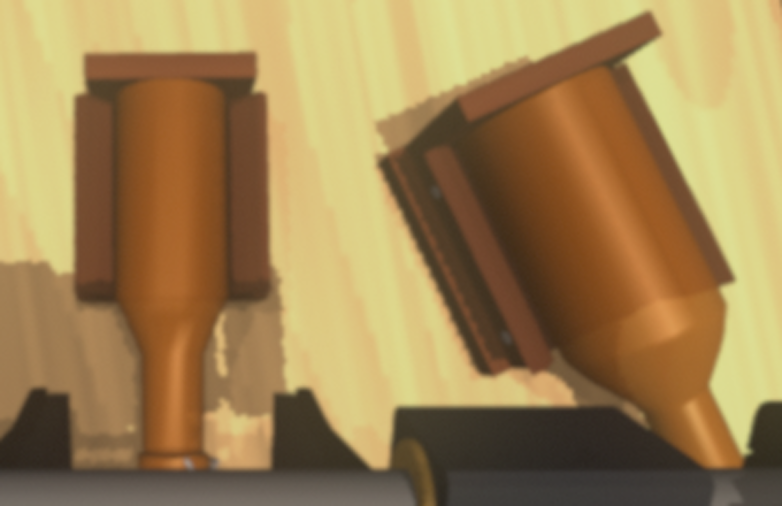

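```bash
python3 -c "
from bench import ctrl
print(ctrl.close_job())"
```

```text
the job is handed in; nothing more can be done
None
```

Both bottles are lying in their cradles, and I handed the job in at about 49.6 s. I gripped each one by the neck, lifted it and turned it level in the air. I then lowered it into its trough until the wrist force showed it was resting, slid it up to the end board and let go.

**Seating:** The large bottle met its board with about 5 N and the small one with about 8 N. The wrist force went to about zero when I opened the jaws. The last wrist picture shows both feet against the boards and the bottles centred between the rails; earlier scene and top views show both stoppers out of the open ends. The 8 N push briefly loaded the small bottle sideways by about 5 N. I eased that off before releasing it.

**Other objects:** A before/after check of the scene picture found no change for the mug, jar and tin, and about 1% of pixels changed for the opener. About 5% changed at one can, which I put down to the large stopper now showing behind it. The other can was only checked by eye, and both cans look unmoved in the top view.

**Measurements that disagreed:** The end boards measured about 18 mm taller than I first read, because their height is counted from the trough floor. The narrow cradle came out about 3 mm nearer its open end than my first estimate. I corrected for both from the wrist camera before lowering the small bottle.

**Large bottle touched down foot-first:** Its foot touched about 5 mm before the rest of it was down. I lowered the neck gently until it lay on its rests.

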